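# Turn the sole plates green dot up over the turning chute

## Robot

A 7-joint arm with a two-finger parallel gripper is mounted at the origin on a cart in front of the work surface, level with it; the furniture and walls round the work are solid. World frame = base frame: x ahead of the robot, y to its left, z up, the work surface at z = 0. Lengths are in m, angles in rad, forces in N, time in s.
With the tool pointing down it reaches from about 0.4 to 0.85 m from the base axis. Payload 4.5 kg.
Tool frame: the origin (TCP) lies on the centre line of the jaws, within the pads' length; the fingertips stand ahead of it and the grasp point (between the pads) lies 3 mm ahead of it (r.finger_overhang is the z of the fingertips in the tool frame, in m); z points along the fingers, y is the direction in which the jaws open and shut (so a half turn about z gives the same grasp; the last joint's range is limited). The gripper opens to 88 mm and grips with 3 to 60 N. Pads are 18 mm wide; open, the fingers measure 123 mm over their backs; the gripper's body (75 mm by 187 mm) begins 45 mm behind the grasp point.
Start: joints at [1.262, 0.689, -0.195, 1.565, 0.157, 0.902, -0.215], TCP at [0.21, -0.589, 0.261] pointing down, gripper open.
Joint ranges: [-3.01, 3.01], [-0.46, 2.08], [-1.47, 1.51], [0.13, 2.56], [-1, 4.14], [0.04, 2.09], [-2.66, 2.66]. Speed limits (rad/s): [2.57, 2.57, 3.14, 3.14, 3.14, 3.14, 3.14].

## Interface

Orientations are given as a unit quaternion [x, y, z, w].
In Python, from plant import get_state, snapshot, camera_model, workorder, boxes_of, mark_of, r gives the robot as it stands.
- The arm moves only by the tool jog_arm, never from a script. Its argument "rows" is a list of rows, each a list of 2 entries, a list of its own where there are three numbers: the shift along the tool's x, y, z normalised to -1 to 1, where 1 is 75 cm, then the turn about the tool's z normalised to -1 to 1, where 1 is 2 rad. A call has 1 to 20 rows; each row is the pose to reach, as a shift and turn from the pose commanded when the call began, along the tool's axes at that moment; what a row does not reach only later rows make up. A row lasts 1/12 s, in which the tool goes at most 41.7 mm and 7.16 degrees, less where a joint would pass 70% of its speed; a pose out of reach is approached as far as the arm can. A call with a number of a shift or a turn outside -1 to 1 is refused whole. A call with a gripper value outside its range is refused whole. "gripper" is the finger opening in mm, from 0 to 88.1, set as the call begins (left out, the last holds). The fingers move at their own pace and stop on an object; "newtons" is the grip in N (left out, the last holds). Time passes only in rows, so rows that repeat a pose let the fingers close. It gives the time, the measured TCP pose, the force and the opening at its end, in the units of the state.
- get_state(): the state, without advancing time (a new reading comes with each control period).
- snapshot(name): name is "scene" or "top" or "wrist"; returns the picture (480x640x3 uint8, red, green, blue); there is no depth.
- camera_model(name): a dict with "mtx" (3x3 intrinsics, pixels), "extrinsics" (4x4, takes a point from camera to world coordinates); the wrist camera has in their place "T_tool_cam" (4x4, takes a point from camera to tool coordinates, whose origin is the TCP and whose axes are the flange's). Camera axes: x right, y up, looking along -z (the intrinsics and any distortion apply to the point x, -y, -z); pixel columns grow to the right and rows downward; lengths in m; the calibration is good to about 2 mm. A picture is of the moment at which its call begins: read the wrist's pose just before it. camera_model takes no time and is no camera call.
- workorder.finish_job(): hands the job in, once; it reports no verdict.
Trained networks look in the newest picture that a camera, given by its name, has taken for a name from the list of things; names that differ only in an ending like _2 or _b are one class to them, and where a whole thing is asked for, a point or a joint stands for the part that bears it (a point fixed in the world has none). Each returns a list of dicts, best first, with "p" (0 to 1); they miss things now and then, are a little off and sometimes report something else, mostly with a low value. They report only what shows in the picture. A call takes as long as a camera call. They do not tell look-alikes from the thing itself.
- boxes_of(thing, camera): "rect" ([left, top, right, bottom] in pixels, round what is visible of it).
- mark_of(thing, camera): "pixel" ([row, column] in pixels: a listed point, or the origin of a listed thing).
The state is a dict: "clock": time; "q": joint angles; "qd": joint speeds; "joint_torque": joint torques, N m; "tool_pos": TCP position; "eef_rot": TCP orientation; "contact_force": force on the tool from outside, world axes, zero at the start; "moment": the same for the moment, N m; "opening": opening from 0.0 (shut) to 1.0 (fully open).
Only numpy, scipy, OpenCV 4.12 (cv2) and the standard library are available. Lean on these libraries where they do the work, as an engineer would, in place of code of your own. Each camera call takes 0.05 s, during which the arm holds its last target.

## Task

The sole plates on the plywood board lie dark side up. Slide the clear cover of the turning chute back to its end stop, turn all the plates over with the chute (a plate dropped across the edge of the red ledge flips and slides out green dot up), and stack them all flat in the blue cradle, green dot up. Then slide the cover shut again, all the way, and leave the two rolls (green stickers, brown tape) where they are.

Things in the scene. Friction and masses are not known exactly. Their poses are not given: they have to be found in the camera images.
- plate_1: sole plate (3 or 4 of the 4 are present): flat rigid aluminium 90 x 50 x 8 mm, 0.1 kg, one face dark grey, the other bare metal with a round green dot. Origin at its centre; x along the 90 mm, y along the 50 mm, z out of the dark face (z down = green dot up). Starts dark side up on a fixed plywood board 12 mm thick, to the left of the robot's centre line
- plate_2: another such sole plate, as plate_1
- plate_3: another such sole plate, as plate_1
- plate_4: another such sole plate, as plate_1
- chute: turning chute, fixed, 0.34 m long (x), 0.15 m wide at its foot, 0.08 m above. Origin on the table under the ledge's edge; -x is its outlet end (roughly towards the robot), z up. Beyond the ledge's edge lies a pit 64 mm wide (y) between cheeks as high as the ledge, 80 mm long (x). Its back wall turns into a slippery slide that runs down at 28 degrees to -x, under the ledge, to a red stop 50 mm tall at x = -140 mm
- ledge_edge (a point): middle of the edge of the red ledge, on its top, 190 mm above the table (axes as the chute's; the pit is on +x). A level plate, long side along x, centred in y, its centre 8 to 26 mm beyond the edge, let go 6 to 30 mm above the ledge, tips over the edge, turns over in the pit and rests upside down against the slide's stop in about 1.5 s
- slide_rest (a point): where the centre of a plate lies when it rests on the slide against the stop, (-102, 0, 39) mm in the chute's frame (axes as the chute's); the plate slopes 28 degrees, lower end to -x. From x = -124 to -76 mm the slide is only 40 mm wide without side guards, so that fingers can pass the plate's long sides (50 mm grip)
- cover (a joint): the clear cover over the pit: 0 = fully shut, 0.080 m = slid along the chute's +x to its end stop, pit open; stays where it is left, slides with about 1.5 N
- cover_grip (a point): middle of the cover's black grip (moves with it): upright block 40 mm along the chute's x, 16 mm along y, 32 mm tall; this point lies 11 mm under its top, 21 mm above the cover's upper face
- cradle: blue stacking cradle, fixed, 114 x 73 x 52 mm; origin on the table under its middle, x along its long side. Plates lie flat in it, 90 mm along x, between end walls 100 mm apart with corner wings 61 mm apart (y). For x = -35 to 35 mm its sides are open for the fingers and its floor is 40 mm wide
- cradle_floor (a point): middle of the cradle's floor, where the lowest plate lies, 12 mm above the table; the walls stand 40 mm above it. Axes as the cradle's
- lie_gauge: fixed rusty gauge stand on the robot's centre line between the board and the chute, an obstacle: it covers about x 0.25 to 0.64 m, y -0.10 to 0.12 m of the table; its slanting arm is 0.35 m tall at x 0.45 to 0.58 m, and behind x = 0.6 m it is under 0.05 m tall
- dot_roll: bystander: roll of green stickers, 70 mm across, 22 mm tall, behind the cradle
- tape_roll: bystander: roll of brown tape, 72 mm across, 18 mm tall, behind the plywood board
Not all that is in view belongs to the job. Leave any turquoise look-alike of the plate_4 alone.

How it is judged:
By the outcome, as a careful person would: the job done as asked, in the order asked, and still so for the second after the job is handed in, with the robot touching nothing.
Of plate_1, plate_2, plate_3, plate_4 only 3 to 4 are there at a start; the rules pass over those that are not, and their reading is None.
At some moment in a run one of plate_1, plate_2, plate_3, plate_4 may be knocked a few centimetres aside while the robot is not near it.
It also fails if it takes over 210 s, if anything falls off the work surface, if the arm or the gripper's body presses on something with over 40 N, if the wrist force passes 120 N, or if a joint passes its speed limit or range.

## Working session

There is one attempt and no reset: what is moved stays moved. The work goes in short steps, Python scripts to look and compute and a tool call to move; the robot and the scene stay as the last step left them, time stands still between calls to the robot, and variables do not carry over. Pictures are saved under pics/ and viewed, and the job is handed in when it is done.

Besides the shell and the picture viewer there is one more tool, called as a command line: name --argument value ..., lists and objects as JSON in quotes. jog_arm: Moves the arm, as the interface text tells. Scaled input: -1 to 1 covers 75 cm each way for a shift and 2 rad each way for a turn. Its arguments: {"type":"object","properties":{"rows":{"type":"array"},"gripper":{"type":"number"},"newtons":{"type":"number"}},"required":["rows"]}

```bash
ls; mkdir -p pics; cat > h.py <<'E'
import numpy as np, cv2
from plant import get_state, snapshot, camera_model, workorder, boxes_of, mark_of, r
from scipy.spatial.transform import Rotation as R
def snap(n,f):
    s=get_state(); im=snapshot(n); cv2.imwrite('pics/'+f+'.png',im[:,:,::-1]); return s,im
def cam(n,s=None):
    m=camera_model(n); K=np.array(m['mtx'])
    if 'extrinsics' in m: T=np.array(m['extrinsics'])
    else:
        A=np.eye(4);A[:3,:3]=R.from_quat(s['eef_rot']).as_matrix();A[:3,3]=s['tool_pos'];T=A@np.array(m['T_tool_cam'])
    return K,T,m
def ray(n,px,z,s=None):  # px=(row,col) -> world point at height z
    K,T,m=cam(n,s)
    d=m.get('distortion',m.get('dist'))
    p=cv2.undistortPoints(np.array([[[px[1],px[0]]]],float),K,None if d is None else np.array(d,float)).ravel()
    v=T[:3,:3]@np.array([p[0],-p[1],-1.]); o=T[:3,3]
    return o+v*(z-o[2])/v[2]
def proj(n,P,s=None):
    K,T,m=cam(n,s); q=np.linalg.inv(T)@np.r_[P,1]
    d=m.get('distortion',m.get('dist'))
    p,_=cv2.projectPoints(np.array([[q[0],-q[1],-q[2]]]),np.zeros(3),np.zeros(3),K,None if d is None else np.array(d,float))
    p=p.ravel(); return p[1],p[0]
E
python3 - <<'E'
from h import *
print(get_state()); print(r.finger_overhang, [x for x in dir(r) if x[0]!='_'])
for c in ['scene','top','wrist']:
    print(c,camera_model(c)); snap(c,c+'0')
E
```

```text
pics
{'clock': 0.0, 'q': array([ 1.26176646,  0.68999746, -0.19451869,  1.56632817,  0.15730484,
        0.9025023 , -0.21509871]), 'qd': array([ 0.0007698 , -0.00090485,  0.00093668,  0.00063662,  0.00192304,
        0.00034716, -0.00161876]), 'joint_torque': array([ 2.48292572e-04, -5.27567589e+01, -1.26666203e+00, -1.53431529e+01,
       -5.24933171e-02,  6.53583440e-03,  2.04391658e-04]), 'tool_pos': array([ 0.20985556, -0.58809089,  0.25990593]), 'eef_rot': array([ 9.85336271e-01,  1.70621171e-01, -2.22341118e-04, -8.94115169e-04]), 'contact_force': array([0.90802729, 0.27436081, 0.17635224]), 'moment': array([-0.05422637, -0.03521227,  0.00093895]), 'opening': 1.0016304660806028}
0.022 ['Unreachable', 'finger_overhang']
scene {'mtx': array([[451.93664106,   0.        , 316.37825571],
       [  0.        , 451.93664106, 238.13667309],
       [  0.        ,   0.        ,   1.        ]]), 'extrinsics': array([[-8.97116467e-01,  3.35649103e-01, -2.87265947e-01,
         1.56193202e-01],
       [-4.41793940e-01, -6.82164299e-01,  5.82640527e-01,
         8.64863499e-01],
       [-3.
[... 508 characters left out ...]
2],
       [ 4.42859519e-03,  1.40478321e-01,  9.90073850e-01,
         1.61769272e+00],
       [ 0.00000000e+00,  0.00000000e+00,  0.00000000e+00,
         1.00000000e+00]])}
wrist {'mtx': array([[420.89759505,   0.        , 318.63440438],
       [  0.        , 420.89759505, 235.04176966],
       [  0.        ,   0.        ,   1.        ]]), 'T_tool_cam': array([[ 1.45153876e-04,  9.66790210e-01,  2.55571259e-01,
         6.41654131e-02],
       [ 9.99999852e-01, -2.74263335e-04,  4.69541268e-04,
        -4.83440461e-04],
       [ 5.24041727e-04,  2.55571153e-01, -9.66790107e-01,
        -1.24768024e-01],
       [ 0.00000000e+00,  0.00000000e+00,  0.00000000e+00,
         1.00000000e+00]])}
```

View pics/scene0.png

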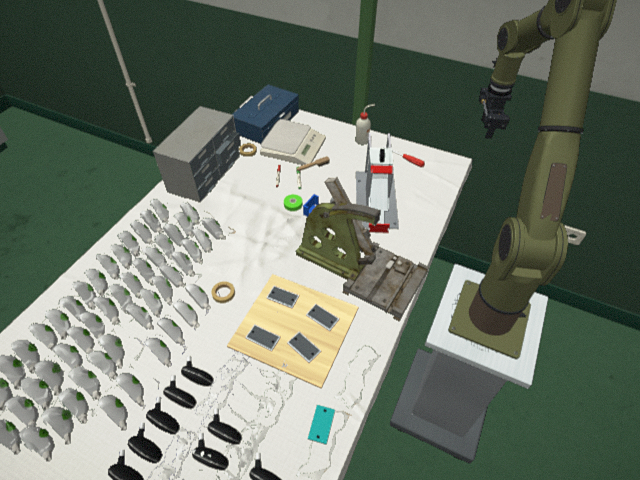

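View pics/top0.png

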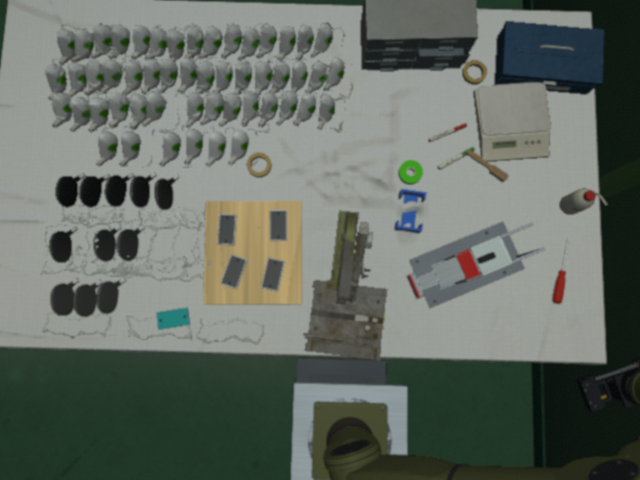

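```bash
python3 - <<'E'
from h import *
Z=dict(plate_1=.020,ledge_edge=.19,slide_rest=.039,cover_grip=.22,cradle=0,cradle_floor=.012,chute=0,lie_gauge=0,dot_roll=.011,tape_roll=.009)
for c in ['top','scene']:
    snapshot(c)
    for t in Z:
        b=boxes_of(t,c); m=mark_of(t,c)
        print(c,t,'BOX',[(round(x['p'],2),np.round(x['rect']).tolist()) for x in b[:5]])
        print('   MARK',[(round(x['p'],2),np.round(x['pixel'],1).tolist(),np.round(ray(c,x['pixel'],Z[t]),3).tolist()) for x in m[:6]])
E
```

```text
top plate_1 BOX [(0.95, [218.0, 217.0, 234.0, 245.0]), (0.9, [221.0, 256.0, 250.0, 290.0]), (0.87, [159.0, 309.0, 189.0, 329.0]), (0.83, [267.0, 212.0, 286.0, 240.0]), (0.63, [263.0, 256.0, 287.0, 292.0])]
   MARK [(0.92, [227.1, 226.2], [0.586, 0.367, 0.02]), (0.88, [274.1, 272.8], [0.455, 0.228, 0.02]), (0.73, [268.7, 233.7], [0.467, 0.34, 0.02]), (0.67, [226.4, 277.7], [0.593, 0.219, 0.02])]
top ledge_edge BOX [(0.84, [407.0, 220.0, 544.0, 309.0])]
   MARK [(0.69, [259.9, 476.9], [0.495, -0.306, 0.19])]
top slide_rest BOX [(0.96, [409.0, 222.0, 544.0, 309.0])]
   MARK [(0.92, [278.4, 429.8], [0.454, -0.216, 0.039]), (0.52, [213.3, 405.4], [0.638, -0.146, 0.039])]
top cover_grip BOX [(0.8, [468.0, 236.0, 514.0, 277.0]), (0.43, [218.0, 215.0, 231.0, 246.0])]
   MARK [(0.7, [257.0, 484.5], [0.499, -0.317, 0.22])]
top cradle BOX [(0.59, [394.0, 190.0, 424.0, 234.0]), (0.29, [217.0, 253.0, 247.0, 289.0])]
   MARK [(0.85, [213.5, 405.9], [0.645, -0.153, 0.0])]
top cradle_floor BOX [(0.69, [392.0, 186.0, 427.0, 235.0])]
   MARK [(0.87, [213.5, 406.5], [0.643, -0.153, 0.012]), (0.46, [163
[... 1315 characters left out ...]
318.0, 218.0])]
   MARK [(0.46, [213.0, 325.5], [0.633, -0.178, 0.0])]
scene cradle_floor BOX [(0.71, [304.0, 192.0, 319.0, 216.0])]
   MARK [(0.52, [321.6, 321.8], [0.446, 0.242, 0.012]), (0.46, [211.2, 319.8], [0.651, -0.166, 0.012])]
scene chute BOX [(0.74, [356.0, 133.0, 399.0, 233.0])]
   MARK [(0.82, [201.9, 374.3], [0.493, -0.31, 0.0])]
scene lie_gauge BOX []
   MARK [(0.54, [202.5, 376.7], [0.484, -0.311, 0.0]), (0.43, [218.7, 376.9], [0.453, -0.234, 0.0])]
scene dot_roll BOX [(0.66, [283.0, 196.0, 306.0, 214.0]), (0.25, [353.0, 135.0, 401.0, 232.0])]
   MARK [(0.7, [206.9, 294.2], [0.745, -0.145, 0.011])]
scene tape_roll BOX []
   MARK [(0.54, [289.4, 222.3], [0.778, 0.275, 0.009])]
```

The dark plates in the top view are at (227,229), (278,226), (234,272) and (273,274), as column, row. Things that could be mistaken for them are the turquoise plate at (173,318), the black shoe soles at x<175, and the cabinet and scale. I'll check the choice in a close crop.

```bash
python3 - <<'E'
import cv2,numpy as np
a=cv2.imread('pics/top0.png')
p=cv2.resize(a[195:335,150:310],None,fx=3.7,fy=3.7,interpolation=cv2.INTER_CUBIC); cv2.imwrite('pics/c1.png',p)
p=cv2.resize(a[180:315,385:550],None,fx=4.5,fy=4.4,interpolation=cv2.INTER_CUBIC); cv2.imwrite('pics/c2.png',p)
E
cat >> h.py <<'E'
def yaw(s):
    m=R.from_quat(s['eef_rot']).as_matrix(); return np.degrees(np.arctan2(m[1,0],m[0,0]))
def go(x,y,z,yw=None,s=None):
    "normalised entries to reach world TCP x,y,z, tool-x yaw in deg"
    s=s or get_state(); m=R.from_quat(s['eef_rot']).as_matrix()
    d=m.T@(np.array([x,y,z])-s['tool_pos'])
    t=0
    if yw is not None: t=-(((yw-yaw(s))+180)%360-180)   # tool z is down
    n=max(np.linalg.norm(d)/.0417,abs(t)/7.16)
    print('shift',np.round(d/.75,4).tolist(),'turn',round(np.radians(t)/2,4),'rows>=%.1f'%n)
E
python3 - <<'E'
from h import *
s=get_state(); print(yaw(s)); go(.47,-.38,.42,113)
E
```

```text
19.639380949655532
shift [0.4199, -0.1455, -0.2123] turn -0.8147 rows>=13.0
```

View pics/c1.png

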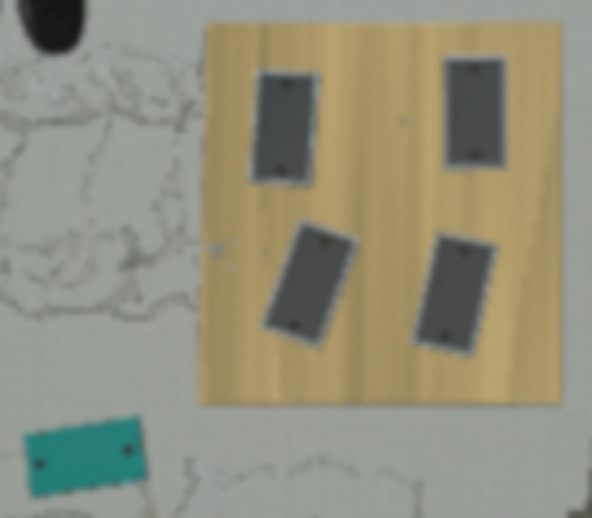

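View pics/c2.png

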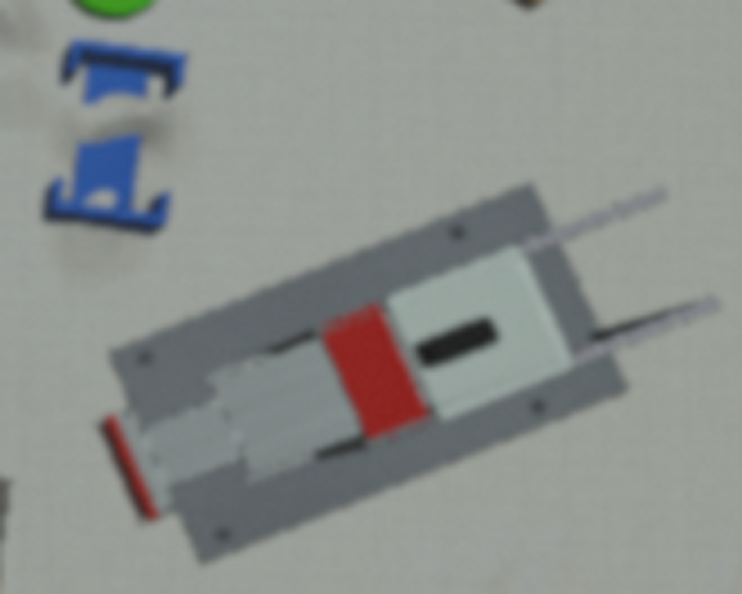

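The crop shows four dark grey plates on the plywood. The turquoise plate lies apart from them at crop (85,457). The cover is shut, with its black grip at crop (455,342), and the cradle is empty. I'll move the wrist camera over the chute.

jog_arm --rows '[[[0,0,-0.2],0],[[0,0,-0.21],0],[[0,0,-0.21],0],[[0,0,-0.21],0],[[0.42,-0.145,-0.212],-0.815],[[0.42,-0.145,-0.212],-0.815],[[0.42,-0.145,-0.212],-0.815],[[0.42,-0.145,-0.212],-0.815],[[0.42,-0.145,-0.212],-0.815],[[0.42,-0.145,-0.212],-0.815],[[0.42,-0.145,-0.212],-0.815],[[0.42,-0.145,-0.212],-0.815],[[0.42,-0.145,-0.212],-0.815],[[0.42,-0.145,-0.212],-0.815],[[0.42,-0.145,-0.212],-0.815],[[0.42,-0.145,-0.212],-0.815],[[0.42,-0.145,-0.212],-0.815],[[0.42,-0.145,-0.212],-0.815],[[0.42,-0.145,-0.212],-0.815],[[0.42,-0.145,-0.212],-0.815]]'

```text
clock: 3.92
tool_pos: [0.4701, -0.3804, 0.4197]
eef_rot: [0.553, 0.833, -0.0, -0.0]
contact_force: [-0.5, 0.1, -0.2]
opening: 1.0
```

```bash
cat > look.py <<'E'
import sys
from h import *
def look(f,names,Z):
    s,im=snap('wrist',f); print(np.round(s['clock'],2),np.round(s['tool_pos'],4),round(yaw(s),2),np.round(s['q'],2))
    for t in names:
        for x in mark_of(t,'wrist')[:5]:
            print(t,round(x['p'],2),np.round(x['pixel'],1),np.round(ray('wrist',x['pixel'],Z[t],s),4))
    return s,im
E
python3 - <<'E'
from look import *
s,im=look('w1',['ledge_edge','slide_rest','cover_grip','chute'],dict(ledge_edge=.19,slide_rest=.039,cover_grip=.22,chute=0))
print(s['contact_force'])
E
```

```text
3.92 [ 0.4701 -0.3804  0.4197] 112.85 [ 0.96  0.57 -0.65  1.37  0.35  1.31  0.69]
ledge_edge 0.68 [121.9 377.1] [ 0.4867 -0.3001  0.19  ]
ledge_edge 0.22 [152.1 377.7] [ 0.4974 -0.3219  0.19  ]
slide_rest 0.93 [ 21.8 358.7] [ 0.4421 -0.2034  0.039 ]
cover_grip 0.77 [153.  375.1] [ 0.4912 -0.3231  0.22  ]
chute 0.92 [125.2 353.7] [ 0.4847 -0.3045  0.    ]
[-0.4812689   0.07150464 -0.19154503]
```

View pics/w1.png

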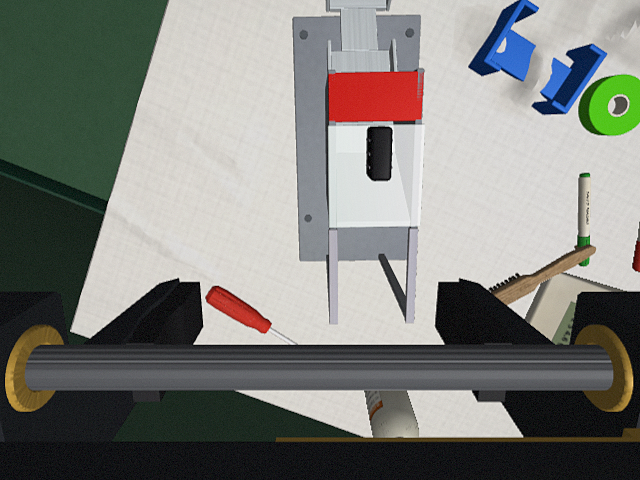

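```bash
python3 - <<'E'
import cv2
a=cv2.imread('pics/w1.png')
cv2.imwrite('pics/c3.png',cv2.resize(a[0:150,285:435],None,fx=4,fy=4,interpolation=cv2.INTER_CUBIC))
cv2.imwrite('pics/c4.png',cv2.resize(a[110:330,285:435],None,fx=3.5,fy=2.7,interpolation=cv2.INTER_CUBIC))
E
```

```text
(no output)
```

View pics/c3.png

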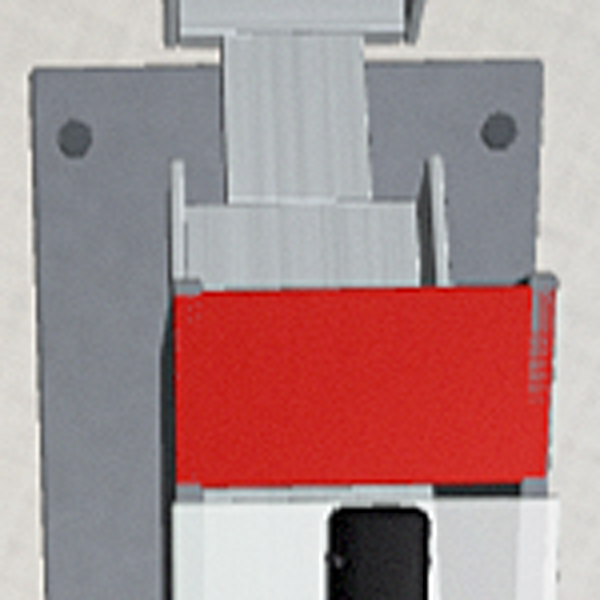

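View pics/c4.png

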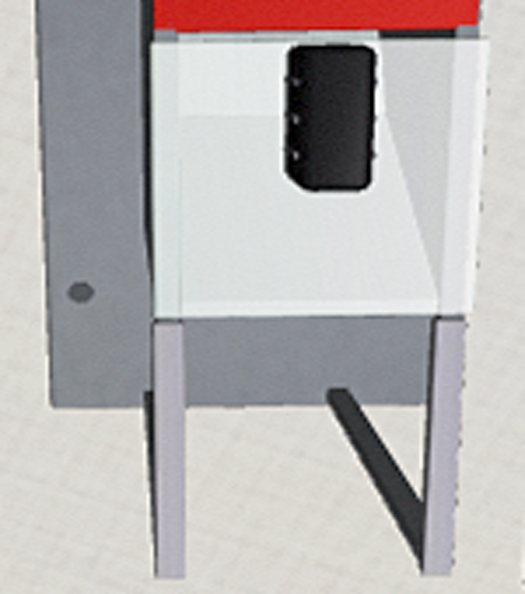

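```bash
python3 - <<'E'
from h import *
s=get_state()
f=lambda c,r_,z: ray('wrist',(r_,c),z,s)
L,Rr=f(328.8,121.3,.19),f(421.8,120.5,.19); TL,TR=f(328.8,72.4,.19),f(422.,71.5,.19)
print(L,Rr,TL,TR,'width',np.linalg.norm(L-Rr),np.linalg.norm(TL-TR),'mid',(L+Rr)/2)
for a,b in((TL,L),(TR,Rr)): d=b-a; print(np.linalg.norm(d),np.degrees(np.arctan2(d[1],d[0])))
d=Rr-L; print('yaw',np.degrees(np.arctan2(d[1],d[0]))-90)
for z in (0,.006,.01):
    A,B,C=f(293,17.9,z),f(420.3,15.3,z),f(299.3,260.4,z)
    print(z,np.linalg.norm(A-B),np.linalg.norm(A-C),'yaw',np.degrees(np.arctan2(*(C-A)[[1,0]])),np.degrees(np.arctan2(*(B-A)[[1,0]]))-90, A,B)
# rails
for z in (.19,):
  A,B=f(285+153/3.5,110+320/2.7,z),f(285+156/3.5,110+577/2.7,z);d=B-A;print('rail',np.linalg.norm(d),np.degrees(np.arctan2(d[1],d[0])))
  A,B=f(285+466/3.5,110+320/2.7,z),f(285+452/3.5,110+575/2.7,z);d=B-A;print('rail',np.linalg.norm(d),np.degrees(np.arctan2(d[1],d[0])))
# grip
for z in (.227,): 
  cs=[(291,46),(374,46),(371,190),(290,180)]
  P=[f(285+u/3.5,110+v/2.7,z) for u,v in cs]; print(np.round(P,4), np.linalg.norm(P[0]-P[1]),np.linalg.norm(P[1]-P[2]))
E
```

```text
[ 0.45029687 -0.31497673  0.19      ] [ 0.51965152 -0.28486377  0.19      ] [ 0.43550566 -0.2807114   0.19      ] [ 0.5030416  -0.25132171  0.19      ] width 0.07560990316015805 0.07365362521367438 mid [ 0.4849742  -0.29992025  0.19      ]
0.03732147809802105 -66.65173309067781
0.03742939118859729 -63.65552689905129
yaw -66.53009578289362
0 0.14977155494103264 0.30021005661707156 yaw -66.26422284572297 -65.93315182383758 [ 0.36873125 -0.22087898  0.        ] [ 0.50548321 -0.15980181  0.        ]
0.006 0.14812140992027517 0.29690241832552144 yaw -66.26422284572295 -65.93315182383759 [ 0.3695513  -0.22197019  0.006     ] [ 0.50479656 -0.16156595  0.006     ]
0.01 0.14702131323977025 0.2946973261311547 yaw -66.26422284572297 -65.93315182383759 [ 0.370098   -0.22269767  0.01      ] [ 0.50433879 -0.16274205  0.01      ]
rail 0.09052582144590463 -66.15397981074815
rail 0.08979707547134633 -65.89267805475352
[[ 0.4776 -0.308   0.227 ]
 [ 0.4936 -0.3012  0.227 ]
 [ 0.5098 -0.3367  0.227 ]
 [ 0.4926 -0.341   0.227 ]] 0.017335156458274385 0.039002253027277244
```

```bash
python3 - <<'E'
from h import *
go(.4935,-.3218,.235,113.8);go(.4935,-.3218,.226,113.8)
E
```

```text
shift [0.0598, 0.059, 0.2464] turn -0.0071 rows>=4.7
shift [0.0598, 0.059, 0.2584] turn -0.0071 rows>=4.9
```

jog_arm --rows '[[[0.06,0.059,0.1],-0.007],[[0.06,0.059,0.1],-0.007],[[0.06,0.059,0.1],-0.007],[[0.06,0.059,0.2],-0.007],[[0.06,0.059,0.2],-0.007],[[0.06,0.059,0.2],-0.007],[[0.06,0.059,0.22],-0.007],[[0.06,0.059,0.24],-0.007],[[0.06,0.059,0.25],-0.007],[[0.06,0.059,0.258],-0.007],[[0.06,0.059,0.258],-0.007]]' --gripper 60

```text
clock: 5.08
tool_pos: [0.4933, -0.3218, 0.2263]
eef_rot: [0.546, 0.838, -0.0, -0.0]
contact_force: [0.4, -0.3, 0.4]
opening: 0.677
```

jog_arm --rows '[[[0,0,0],0],[[0,0,0],0],[[0,0,0],0],[[0,0,0],0],[[0,0,0],0],[[0,0,0],0],[[0,0,0],0],[[0,0,0],0]]' --gripper 0 --newtons 15

```text
clock: 5.75
tool_pos: [0.495, -0.3209, 0.2265]
eef_rot: [0.545, 0.838, 0.001, 0.001]
contact_force: [3.9, 1.4, -2.3]
opening: 0.185
```

```bash
python3 - <<'E'
from h import *
s,_=snap('wrist','w2'); print(s['tool_pos'],s['opening']*88.1,s['contact_force'],yaw(s))
E
```

```text
[ 0.49495669 -0.32088241  0.22645767] 16.264227151652168 [ 3.87035828  1.36908386 -2.28659092] 113.8892403741178
```

View pics/w2.png

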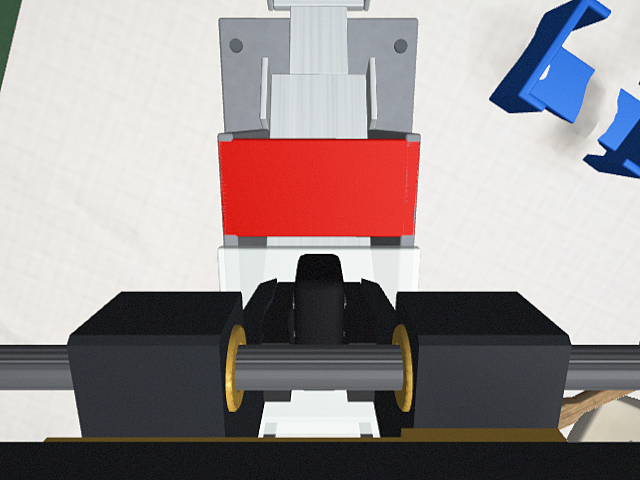

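The grip is held at 16 mm. I'll slide the cover open.

jog_arm --rows '[[[-0.02,0,0],0],[[-0.04,0,0],0],[[-0.06,0,0],0],[[-0.08,0,0],0],[[-0.095,0,0],0],[[-0.105,0,0],0],[[-0.11,0,0],0],[[-0.113,0,0],0],[[-0.113,0,0],0],[[-0.113,0,0],0],[[-0.113,0,0],0]]'

```text
clock: 6.72
tool_pos: [0.527, -0.3933, 0.2263]
eef_rot: [0.544, 0.839, 0.002, -0.004]
contact_force: [-2.0, 11.3, 6.3]
opening: 0.183
```

```bash
python3 - <<'E'
from h import *
s,_=snap('wrist','w3'); print(s['tool_pos'],s['opening']*88.1,s['contact_force'],yaw(s))
d=s['tool_pos']-np.array([0.49495669,-0.32088241,0.22645767]);print(np.linalg.norm(d[:2]),np.degrees(np.arctan2(d[1],d[0])))
E
```

```text
[ 0.52695557 -0.39332716  0.22634251] 16.095786237794186 [-1.97093463 11.31374712  6.27442014] 114.04523790716317
0.07919703105956394 -66.16892870546249
```

View pics/w3.png

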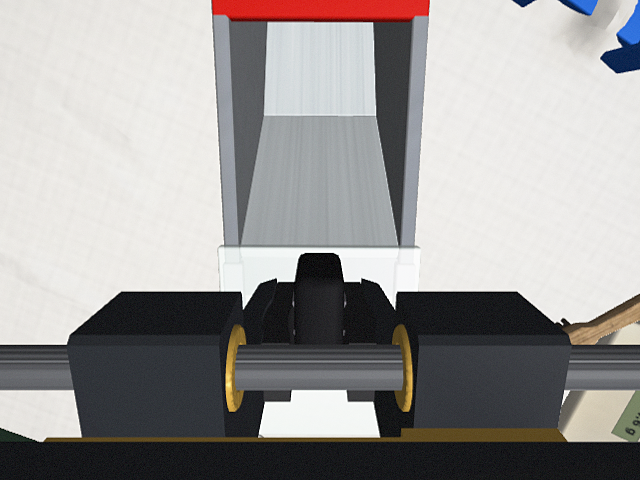

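```bash
python3 - <<'E'
from h import *
s=get_state()
A,B=ray('wrist',(17.5,215),.19,s),ray('wrist',(17.5,429),.19,s); print(A,B,np.linalg.norm(A-B),(A+B)/2)
s2=dict(s); s2['tool_pos']=np.array([0.49495669,-0.32088241,0.22645767])
A,B=ray('wrist',(236,222),.19,s2),ray('wrist',(236,420),.19,s2); print(A,B,np.linalg.norm(A-B),(A+B)/2)
u=np.array([np.cos(np.radians(-66.2)),np.sin(np.radians(-66.2))])
for p in ((A+B)/2,):
    print('along from tcp0',(p[:2]-s2['tool_pos'][:2])@u)
E
```

```text
[ 0.45089282 -0.31510426  0.19      ] [ 0.51936464 -0.28453383  0.19      ] 0.07498627427355678 [ 0.48512873 -0.29981905  0.19      ]
[ 0.449277   -0.31566434  0.19      ] [ 0.52106105 -0.28363646  0.19      ] 0.07860493235446962 [ 0.48516903 -0.2996504   0.19      ]
along from tcp0 -0.023376201455020406
```

jog_arm --rows '[[[-0.107,0,0],0],[[0,0,0],0],[[0,0,0],0],[[0,0,0],0],[[0,0,-0.05],0],[[0,0,-0.1],0],[[0,0,-0.2],0],[[0,0,-0.2],0],[[0,0,-0.2],0],[[0,0,-0.2],0]]' --gripper 50

```text
clock: 7.6
tool_pos: [0.5276, -0.3997, 0.3793]
eef_rot: [0.546, 0.838, -0.001, 0.002]
contact_force: [-0.3, -0.3, -0.7]
opening: 0.567
```

```bash
python3 - <<'E'
from h import *
s=get_state(); print(s['q']); go(.70,-.1,.43,150);go(.70,.12,.43,180);go(.56,.29,.43,180)
E
```

```text
[ 0.88056474  0.68993017 -0.62907229  1.26145926  0.40087212  1.30874966
  0.67707991]
shift [0.2724, 0.3717, -0.0686] turn -0.3158 rows>=8.4
shift [0.5407, 0.4902, -0.0697] turn -0.5776 rows>=13.2
shift [0.8235, 0.4109, -0.0711] turn -0.5776 rows>=16.6
```

jog_arm --rows '[[[0.27,0.37,-0.07],-0.31],[[0.27,0.37,-0.07],-0.31],[[0.27,0.37,-0.07],-0.31],[[0.27,0.37,-0.07],-0.31],[[0.27,0.37,-0.07],-0.31],[[0.27,0.37,-0.07],-0.31],[[0.27,0.37,-0.07],-0.31],[[0.54,0.49,-0.07],-0.578],[[0.54,0.49,-0.07],-0.578],[[0.54,0.49,-0.07],-0.578],[[0.54,0.49,-0.07],-0.578],[[0.54,0.49,-0.07],-0.578],[[0.54,0.49,-0.07],-0.578],[[0.823,0.41,-0.07],-0.578],[[0.823,0.41,-0.07],-0.578],[[0.823,0.41,-0.07],-0.578],[[0.823,0.41,-0.07],-0.578],[[0.823,0.41,-0.07],-0.578],[[0.823,0.41,-0.07],-0.578],[[0.823,0.41,-0.07],-0.578]]' --gripper 88

```text
clock: 9.27
tool_pos: [0.5532, 0.2954, 0.4283]
eef_rot: [-0.007, 1.0, 0.0, -0.002]
contact_force: [-0.7, 0.5, -0.4]
opening: 0.995
```

```bash
python3 - <<'E'
from look import *
s,im=look('w4',['plate_1'],dict(plate_1=.02)); print(s['contact_force'])
snap('top','top1')
E
```

```text
9.27 [0.5532 0.2954 0.4283] -179.18 [-0.13  0.66 -0.89  1.27  0.5   1.44  0.61]
plate_1 0.83 [210.8 261.1] [0.5948 0.2225 0.02  ]
plate_1 0.83 [201.2 370.7] [0.5802 0.3633 0.02  ]
plate_1 0.56 [101.9 357. ] [0.4589 0.3412 0.02  ]
[-0.71330153  0.5495079  -0.42457815]
```

View pics/w4.png

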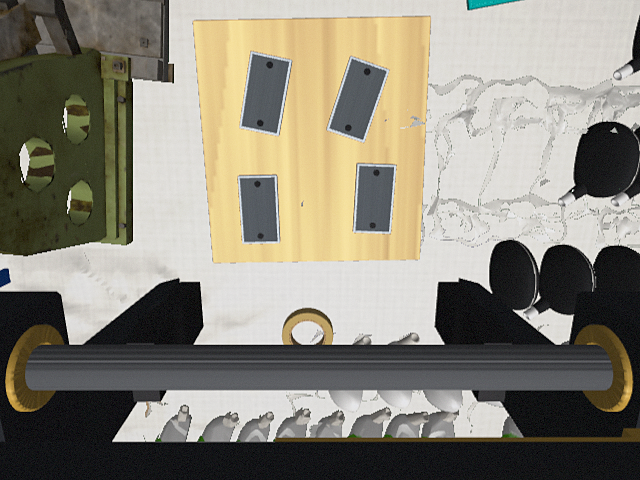

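View pics/top1.png

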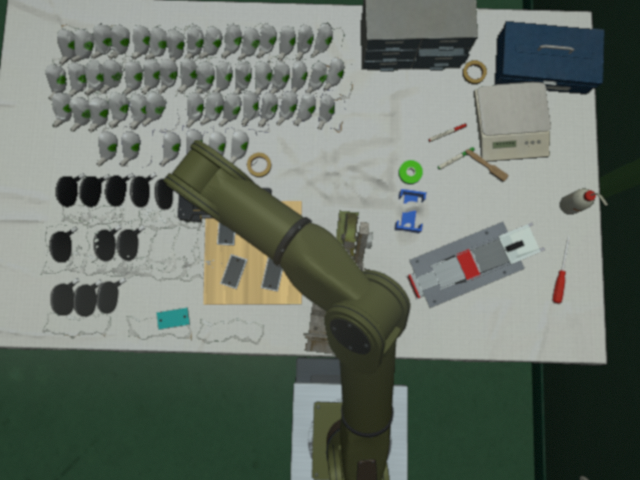

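```bash
cat > plates.py <<'E'
from h import *
def plates(f,z=.02):
    s,im=snap('wrist',f); hsv=cv2.cvtColor(im,cv2.COLOR_RGB2HSV)
    m=((hsv[...,2]<120)&(hsv[...,1]<70)).astype(np.uint8)*255
    m=cv2.morphologyEx(m,cv2.MORPH_OPEN,np.ones((3,3)))
    out=[]
    for c in cv2.findContours(m,cv2.RETR_EXTERNAL,cv2.CHAIN_APPROX_SIMPLE)[0]:
        if cv2.contourArea(c)<800: continue
        h=cv2.convexHull(c).reshape(-1,2)
        W=np.array([ray('wrist',(v,u),z,s)[:2] for u,v in h])*1000
        (cx,cy),(w,l),a=cv2.minAreaRect(W.astype(np.float32))
        if l<w: a+=0
        b=cv2.boxPoints(((cx,cy),(w,l),a)); e=[b[1]-b[0],b[2]-b[1]]; e=max(e,key=np.linalg.norm)
        if not(70<max(w,l)<100 and 36<min(w,l)<58): continue
        ang=np.degrees(np.arctan2(e[1],e[0]))%180
        print('plate c',round(cx/1000,4),round(cy/1000,4),'size',round(w,1),round(l,1),'long-axis yaw',round(ang,1))
    print(s['clock'],s['tool_pos'],yaw(s))
E
python3 -c "
from plates import *
plates('w5')"
```

```text
plate c 0.6825 0.5721 size 87.4 55.3 long-axis yaw 12.0
plate c 0.5935 0.2192 size 82.3 43.1 long-axis yaw 2.1
plate c 0.5774 0.3674 size 43.0 82.2 long-axis yaw 178.9
plate c 0.4565 0.3412 size 43.0 83.0 long-axis yaw 162.7
plate c 0.4514 0.2296 size 43.2 82.8 long-axis yaw 169.2
plate c 0.3813 -0.0095 size 52.2 81.0 long-axis yaw 93.5
9.4167 [0.55976894 0.28820422 0.42746129] -179.95605507863235
```

```bash
python3 - <<'E'
from h import *
go(.5774,.3674,.10,178.9);go(.5774,.3674,.0365,178.9)
E
```

```text
shift [-0.0228, 0.1077, 0.4363] turn 0.009 rows>=8.1
shift [-0.0228, 0.108, 0.521] turn 0.009 rows>=9.6
```

jog_arm --rows '[[[-0.023,0.108,0.1],0.01],[[-0.023,0.108,0.2],0.01],[[-0.023,0.108,0.3],0.01],[[-0.023,0.108,0.4],0.01],[[-0.023,0.108,0.4],0.01],[[-0.023,0.108,0.4],0.01],[[-0.023,0.108,0.4],0.01],[[-0.023,0.108,0.42],0.01],[[-0.023,0.108,0.436],0.01],[[-0.023,0.108,0.436],0.01],[[-0.023,0.108,0.436],0.01]]'

```text
clock: 10.38
tool_pos: [0.5776, 0.3698, 0.1021]
eef_rot: [0.01, 1.0, -0.0, 0.0]
contact_force: [0.3, 0.2, 0.8]
opening: 0.997
```

```bash
python3 -c "
from plates import *
plates('w6')
go(.5774,.3674,.0365,178.9)"
```

```text
plate c 0.577 0.3671 size 43.8 83.1 long-axis yaw 178.8
10.3833 [0.57755425 0.36983816 0.10209636] 178.81569714598126
shift [0.0011, -0.0049, 0.0898] turn -0.0007 rows>=1.6
```

View pics/w6.png

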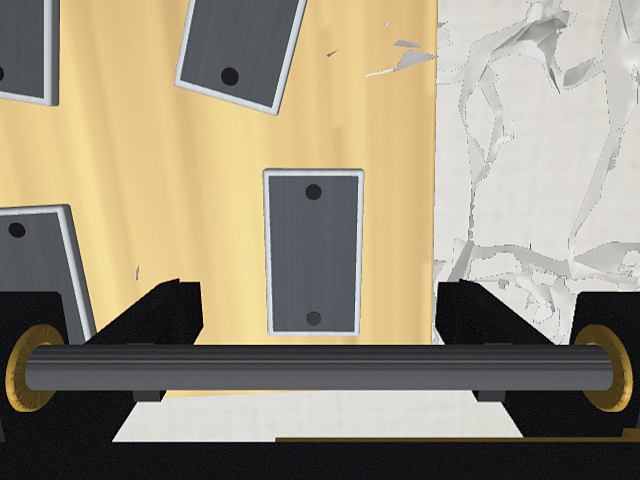

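The view agrees: the plate is centred at (314,252), long axis 178.8°. The neighbour at lower left now looks rotated, so it was probably knocked, and I'll re-measure it later. I'll grasp this one.

jog_arm --rows '[[[0.001,-0.004,0.04],0],[[0.001,-0.004,0.07],0],[[0.001,-0.004,0.085],0],[[0.001,-0.004,0.09],0],[[0.001,-0.004,0.09],0],[[0.001,-0.004,0.09],0]]'

```text
clock: 10.93
tool_pos: [0.5768, 0.3688, 0.0363]
eef_rot: [0.01, 1.0, 0.001, 0.001]
contact_force: [0.0, -0.2, -0.2]
opening: 0.999
```

jog_arm --rows '[[[0,0,0],0],[[0,0,0],0],[[0,0,0],0],[[0,0,0],0],[[0,0,0],0],[[0,0,0],0],[[0,0,0],0]]' --gripper 0 --newtons 25

```text
clock: 11.52
tool_pos: [0.5759, 0.3679, 0.0346]
eef_rot: [0.009, 1.0, 0.0, 0.0]
contact_force: [0.8, -0.4, 3.2]
opening: 0.561
```

jog_arm --rows '[[[0,0,-0.02],0],[[0,0,-0.05],0],[[0,0,-0.1],0],[[0,0,-0.15],0],[[0,0,-0.2],0],[[0,0,-0.25],0],[[0,0,-0.3],0],[[0,0,-0.35],0],[[0,0,-0.4],0],[[0,0,-0.45],0],[[0,0,-0.45],0]]'

```text
clock: 12.43
tool_pos: [0.5764, 0.3707, 0.3813]
eef_rot: [0.01, 1.0, 0.005, 0.005]
contact_force: [0.5, 2.2, 0.1]
opening: 0.567
```

```bash
python3 -c "
from plates import *
plates('w7');s=get_state();print(s['opening']*88.1)
go(.70,.1,.40,160);go(.70,-.10,.40,135);go(.4920,-.3153,.37,113.8)"
```

```text
plate c 0.6786 0.5574 size 56.9 96.9 long-axis yaw 177.5
plate c 0.5934 0.2192 size 82.4 42.9 long-axis yaw 2.0
plate c 0.4565 0.3412 size 43.1 83.0 long-axis yaw 162.7
plate c 0.4514 0.2294 size 43.0 82.9 long-axis yaw 169.3
12.4333 [0.5763957  0.37073018 0.38131635] 178.90775722624383
49.43942472572422
shift [-0.1723, -0.3562, -0.0315] turn 0.1652 rows>=7.1
shift [-0.1773, -0.6228, -0.0333] turn 0.3834 rows>=11.7
shift [0.0949, -0.9152, 0.0031] turn 0.5684 rows>=16.5
```

View pics/w7.png

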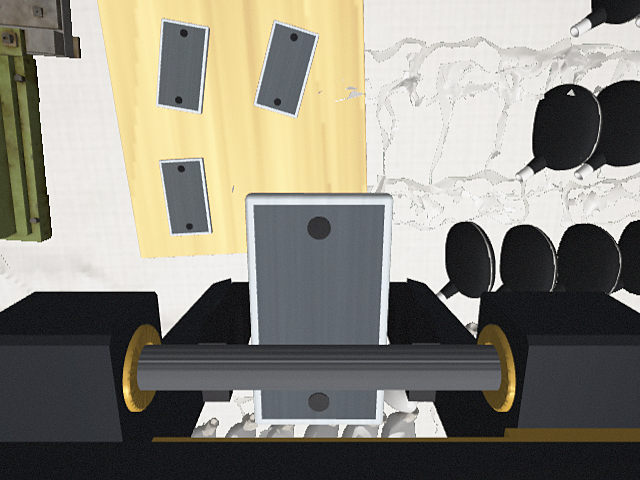

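jog_arm --rows '[[[-0.172,-0.356,-0.032],0.165],[[-0.172,-0.356,-0.032],0.165],[[-0.172,-0.356,-0.032],0.165],[[-0.172,-0.356,-0.032],0.165],[[-0.172,-0.356,-0.032],0.165],[[-0.172,-0.356,-0.032],0.165],[[-0.177,-0.623,-0.032],0.383],[[-0.177,-0.623,-0.032],0.383],[[-0.177,-0.623,-0.032],0.383],[[-0.177,-0.623,-0.032],0.383],[[-0.177,-0.623,-0.032],0.383],[[-0.177,-0.623,-0.032],0.383],[[0.095,-0.915,0.003],0.568],[[0.095,-0.915,0.003],0.568],[[0.095,-0.915,0.003],0.568],[[0.095,-0.915,0.003],0.568],[[0.095,-0.915,0.003],0.568],[[0.095,-0.915,0.003],0.568],[[0.095,-0.915,0.003],0.568],[[0.095,-0.915,0.003],0.568]]'

```text
clock: 14.15
tool_pos: [0.4841, -0.3242, 0.3673]
eef_rot: [0.55, 0.835, -0.004, -0.003]
contact_force: [-0.2, -0.8, -0.3]
opening: 0.565
```

```bash
python3 -c "
from h import *
s,_=snap('wrist','w8');print(s['tool_pos'],yaw(s),s['opening']*88.1,s['contact_force'])
go(.4920,-.3153,.26,113.8);go(.4920,-.3153,.2276,113.8)"
```

```text
[ 0.48414954 -0.32416049  0.36727386] 113.2271312339398 49.74285154524385 [-0.16168217 -0.83871835 -0.3227066 ]
shift [0.0059, 0.0133, 0.1433] turn -0.0047 rows>=2.6
shift [0.0059, 0.0136, 0.1865] turn -0.0047 rows>=3.4
```

View pics/w8.png

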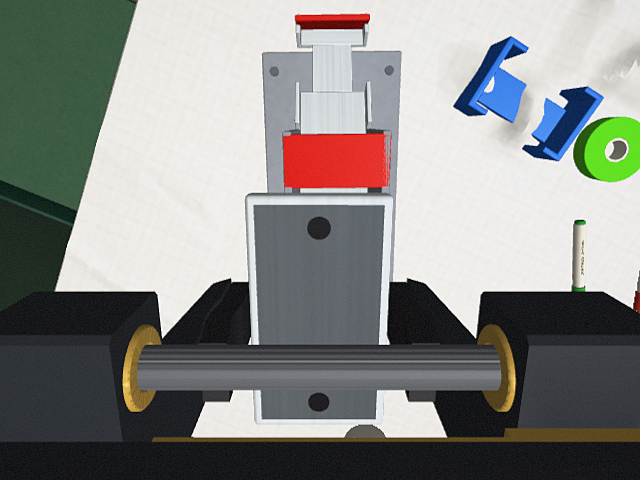

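```bash
python3 -c "
from h import *
s=get_state();print(s['clock'],s['tool_pos'],yaw(s))"
```

```text
14.2 [ 0.48538542 -0.3230399   0.36754451] 113.26292717481988
```

jog_arm --rows '[[[0,0,0.05],0],[[0,0,0.1],0],[[0,0,0.14],0],[[0,0,0.14],0],[[0,0,0.14],0]]'

```text
clock: 14.62
tool_pos: [0.4911, -0.3157, 0.2634]
eef_rot: [0.545, 0.838, 0.0, -0.002]
contact_force: [1.0, -0.1, 0.3]
opening: 0.562
```

```bash
python3 -c "
from h import *
s,_=snap('wrist','w9');print(s['tool_pos'],yaw(s))
go(.4920,-.3153,.2276,113.8)"
```

```text
[ 0.49114797 -0.31573265  0.26338085] 113.92120137177002
shift [0.0013, -0.0002, 0.0502] turn 0.0009 rows>=0.9
```

jog_arm --rows '[[[0,0,0.02],0],[[0,0,0.035],0],[[0,0,0.044],0],[[0,0,0.047],0],[[0,0,0.047],0],[[0,0,0.047],0],[[0,0,0.047],0]]'

```text
clock: 15.25
tool_pos: [0.4921, -0.3171, 0.2299]
eef_rot: [0.546, 0.838, 0.0, 0.001]
contact_force: [-0.7, -0.5, -0.4]
opening: 0.562
```

jog_arm --rows '[[[0,0,0],0],[[0,0,0],0],[[0,0,0],0],[[0,0,0],0],[[0,0,0],0],[[0,0,-0.05],0],[[0,0,-0.1],0],[[0,0,-0.16],0],[[0,0,-0.16],0],[[0,0,-0.16],0],[[0,0,-0.16],0],[[0,0,-0.16],0]]' --gripper 88

```text
clock: 16.25
tool_pos: [0.4906, -0.3169, 0.3476]
eef_rot: [0.546, 0.838, -0.0, -0.002]
contact_force: [-0.1, -0.6, 0.2]
opening: 0.997
```

```bash
python3 -c "
from h import *
s,_=snap('wrist','w10');print(s['tool_pos'],yaw(s),s['clock'])
go(.4439,-.2064,.35,113.8)
go(.4439,-.2064,.36,113.8)"
```

```text
[ 0.4905687  -0.3169294   0.34756358] 113.83807004439414 16.25
shift [0.1599, 0.0026, -0.0031] turn 0.0004 rows>=2.9
shift [0.16, 0.0025, -0.0164] turn 0.0004 rows>=2.9
```

View pics/w10.png

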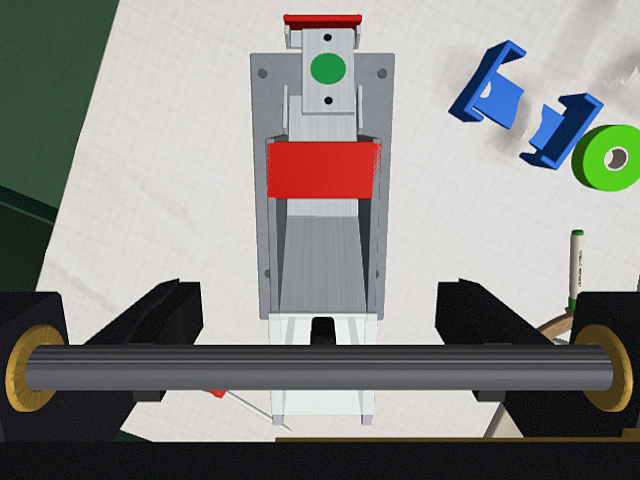

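```bash
python3 -c "
from h import *
s=get_state(); p=ray('wrist',(68,328),.0428,s); print(p)
led=np.array([.4851,-.2997]);a=np.radians(-66.2);u=np.array([np.cos(a),np.sin(a)]);v=np.array([-u[1],u[0]])
print((p[:2]-led)@u,(p[:2]-led)@v)
snapshot('wrist')
for t,z in(('cradle_floor',.012),('slide_rest',.039),('dot_roll',.011)):
  for x in mark_of(t,'wrist')[:2]: print(t,x['p'],x['pixel'],ray('wrist',x['pixel'],z,s))
go(.4439,-.2064,.20,113.8);go(.4439,-.2064,.041,113.8)
"
python3 -c "
import cv2
a=cv2.imread('pics/w10.png');cv2.imwrite('pics/c5.png',cv2.resize(a[20:190,430:620],None,fx=4,fy=3.5,interpolation=cv2.INTER_CUBIC))"
```

```text
[ 0.44931632 -0.2057502   0.0428    ]
-0.10040061823190971 0.00517237392451405
cradle_floor 0.76 [110.4, 514.7] [ 0.64441498 -0.1609362   0.012     ]
dot_roll 0.8 [155.1, 604.2] [ 0.75667897 -0.16182463  0.011     ]
shift [0.16, 0.002, 0.1978] turn 0.0004 rows>=4.6
shift [0.1596, 0.0022, 0.4098] turn 0.0004 rows>=7.9
```

View pics/c5.png

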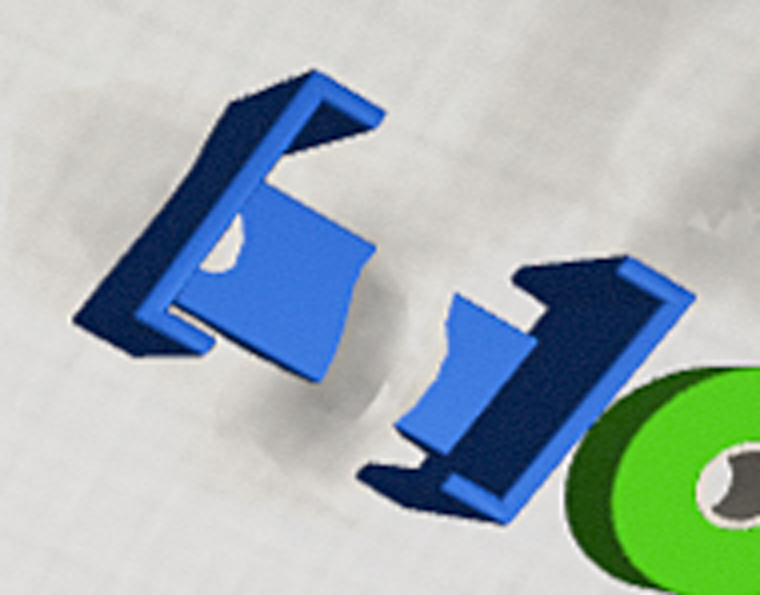

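jog_arm --rows '[[[0.16,0.006,0],0],[[0.16,0.006,0],0],[[0.16,0.006,0],0],[[0.16,0.006,0],0],[[0.16,0.006,0.1],0],[[0.16,0.006,0.2],0],[[0.16,0.006,0.25],0],[[0.16,0.006,0.3],0],[[0.16,0.006,0.3],0],[[0.16,0.006,0.3],0],[[0.16,0.006,0.3],0]]'

```text
clock: 17.42
tool_pos: [0.4451, -0.2047, 0.1205]
eef_rot: [0.545, 0.838, -0.001, -0.004]
contact_force: [-0.8, 0.7, 0.1]
opening: 0.998
```

```bash
python3 -c "
from h import *
s,_=snap('wrist','w11');print(s['tool_pos'],yaw(s),s['clock'])
s=get_state(); p=ray('wrist',(228,328),.0428,s)
go(.4466,-.2052,.041,113.8)"
```

```text
[ 0.44509598 -0.20466689  0.12046591] 113.90368114073569 17.4167
shift [-0.0007, 0.0004, 0.1088] turn 0.0008 rows>=2.0
```

View pics/w11.png

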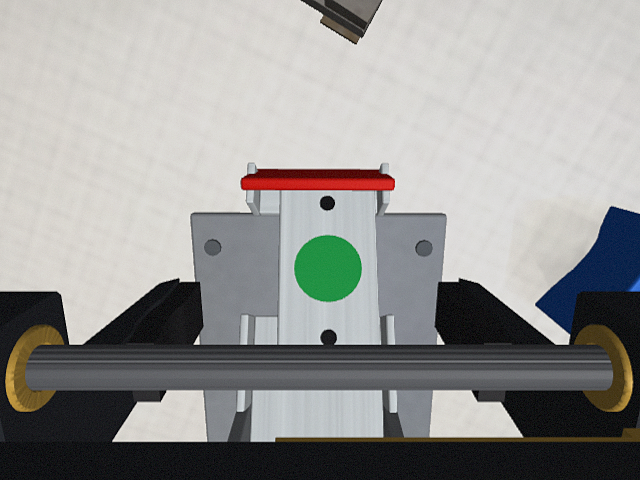

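jog_arm --rows '[[[-0.001,0.005,0.05],0],[[-0.001,0.005,0.09],0],[[-0.001,0.005,0.1],0],[[-0.001,0.005,0.106],0],[[-0.001,0.005,0.106],0],[[-0.001,0.005,0.106],0]]'

```text
clock: 17.97
tool_pos: [0.4519, -0.205, 0.0462]
eef_rot: [0.546, 0.838, 0.0, 0.001]
contact_force: [0.1, -0.4, -0.3]
opening: 1.0
```

jog_arm --rows '[[[0,0,0],0],[[0,0,0],0],[[0,0,0],0],[[0,0,0],0],[[0,0,0],0],[[0,0,0],0],[[0,0,0],0]]' --gripper 0 --newtons 25

```text
clock: 18.55
tool_pos: [0.4496, -0.2053, 0.0447]
eef_rot: [0.546, 0.838, -0.001, -0.001]
contact_force: [-2.8, -0.9, 3.2]
opening: 0.56
```

```bash
python3 -c "
from h import *
s=get_state();print(s['tool_pos'],yaw(s),s['opening']*88.1,s['contact_force'])"
```

```text
[ 0.44955457 -0.20525468  0.04473773] 113.79438698403918 49.349328927786246 [-2.84588557 -0.92962846  3.16515571]
```

```bash
python3 -c "
from h import *
s=get_state().copy(); s['tool_pos']=np.array([0.4905687,-0.3169294,0.34756358]); s['eef_rot']=R.from_matrix(np.array([[np.cos(np.radians(113.84)),np.sin(np.radians(113.84)),0],[np.sin(np.radians(113.84)),-np.cos(np.radians(113.84)),0],[0,0,-1]])).as_quat()
P=[ray('wrist',(20+v/3.5,430+u/4),.052,s)[:2] for u,v in((317,69),(135,317),(507,523),(696,297))]
P=np.array(P);print(P,P.mean(0))
for i in range(4):
  d=P[(i+1)%4]-P[i];print(np.linalg.norm(d),np.degrees(np.arctan2(d[1],d[0])))
print(P[:2].mean(0),P[2:].mean(0))
d=P[2:].mean(0)-P[:2].mean(0);print(np.degrees(np.arctan2(d[1],d[0])))
"
```

```text
[[ 0.59313873 -0.11761023]
 [ 0.58517206 -0.18953368]
 [ 0.69679598 -0.20146033]
 [ 0.70520754 -0.13074159]] [ 0.64507858 -0.15983646]
0.07236332577196689 -96.32065508584444
0.11225927354891785 -6.098725581219473
0.07121723428185994 83.21688615217874
0.11283550639964544 173.316996109697
[ 0.58915539 -0.15357196] [ 0.70100176 -0.16610096]
-6.391612605777118
```

jog_arm --rows '[[[0,0,-0.01],0],[[0,0,-0.03],0],[[0,0,-0.06],0],[[0,0,-0.1],0],[[0,0,-0.15],0],[[0,0,-0.2],0],[[0,0,-0.25],0],[[0,0,-0.25],0],[[0,0,-0.25],0],[[0,0,-0.25],0]]'

```text
clock: 19.38
tool_pos: [0.4506, -0.2046, 0.2321]
eef_rot: [0.546, 0.838, -0.0, 0.0]
contact_force: [0.1, -0.1, -1.0]
opening: 0.562
```

```bash
python3 -c "
from h import *
s,_=snap('wrist','w12');print(s['tool_pos'],yaw(s),s['clock'],s['opening']*88.1)"
```

```text
[ 0.45064114 -0.20459127  0.23211289] 113.8385455127197 19.3833 49.50800863580216
```

View pics/w12.png

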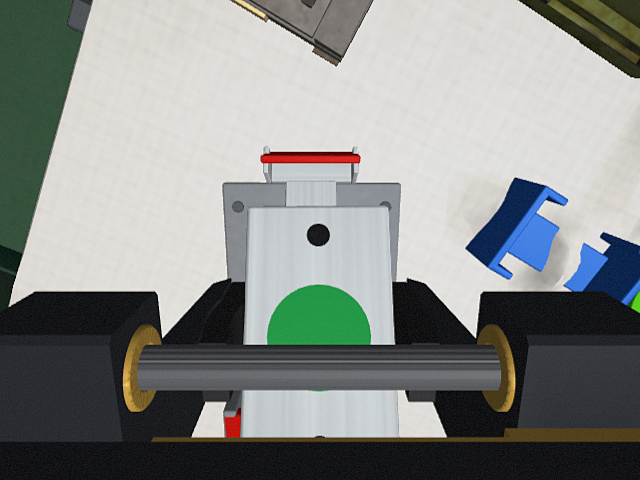

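```bash
python3 -c "
from h import *
go(.645,-.160,.232,173.7);go(.645,-.160,.14,173.7)"
```

```text
shift [-0.0508, 0.2615, -0.0012] turn -0.5223 rows>=8.4
shift [-0.051, 0.2617, 0.1214] turn -0.5223 rows>=8.4
```

jog_arm --rows '[[[-0.05,0.262,0],-0.522],[[-0.05,0.262,0],-0.522],[[-0.05,0.262,0],-0.522],[[-0.05,0.262,0],-0.522],[[-0.05,0.262,0],-0.522],[[-0.05,0.262,0],-0.522],[[-0.05,0.262,0],-0.522],[[-0.05,0.262,0],-0.522],[[-0.05,0.262,0.03],-0.522],[[-0.05,0.262,0.07],-0.522],[[-0.05,0.262,0.1],-0.522],[[-0.05,0.262,0.12],-0.522],[[-0.05,0.262,0.12],-0.522],[[-0.05,0.262,0.12],-0.522],[[-0.05,0.262,0.12],-0.522]]'

```text
clock: 20.68
tool_pos: [0.6467, -0.159, 0.1431]
eef_rot: [0.055, 0.998, 0.0, 0.001]
contact_force: [0.5, -0.1, -0.2]
opening: 0.565
```

```bash
python3 -c "
from h import *
s,_=snap('wrist','w13');print(s['tool_pos'],yaw(s),s['clock'],s['opening']*88.1,s['q'])
go(.645,-.160,.05,173.7)"
```

```text
[ 0.64668883 -0.1589676   0.14307701] 173.6700980087506 20.6833 49.749895564321164 [ 0.55459076  0.99136093 -0.78425971  1.50979433  0.79292693  0.97740632
  0.99972353]
shift [0.0028, -0.0016, 0.1249] turn -0.0003 rows>=2.2
```

View pics/w13.png

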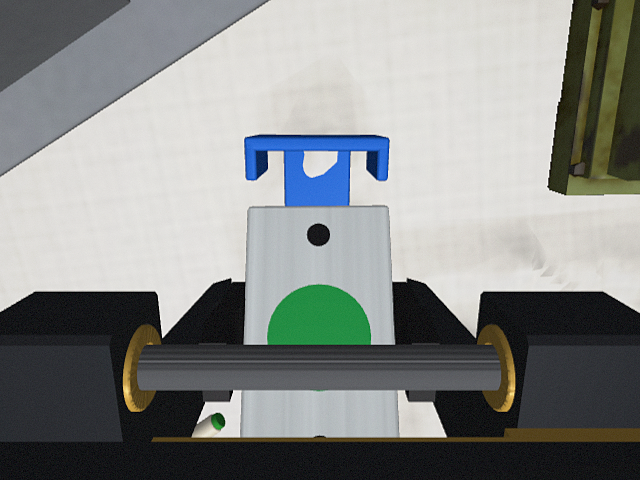

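jog_arm --rows '[[[0.002,-0.001,0.04],0],[[0.002,-0.001,0.08],0],[[0.002,-0.001,0.105],0],[[0.002,-0.001,0.118],0],[[0.002,-0.001,0.122],0],[[0.002,-0.001,0.124],0],[[0.002,-0.001,0.124],0],[[0.002,-0.001,0.124],0]]'

```text
clock: 21.4
tool_pos: [0.6455, -0.16, 0.0509]
eef_rot: [0.055, 0.998, 0.0, 0.001]
contact_force: [-0.8, -0.5, -0.4]
opening: 0.558
```

jog_arm --rows '[[[0,0,0],0],[[0,0,0.004],0],[[0,0,0.008],0],[[0,0,0.012],0],[[0,0,0.016],0],[[0,0,0.02],0],[[0,0,0.024],0],[[0,0,0.026],0],[[0,0,0.026],0]]' --newtons 6

```text
clock: 22.15
tool_pos: [0.644, -0.16, 0.0292]
eef_rot: [0.055, 0.998, 0.0, -0.0]
contact_force: [-0.4, 0.2, 0.6]
opening: 0.566
```

```bash
python3 -c "
from h import *
s,_=snap('wrist','w14');print(s['tool_pos'],yaw(s),s['clock'],s['opening']*88.1,s['contact_force'])"
```

```text
[ 0.64403397 -0.16000856  0.02920541] 173.65785995702058 22.15 49.83288337787168 [-0.38707939  0.18655855  0.63850228]
```

View pics/w14.png

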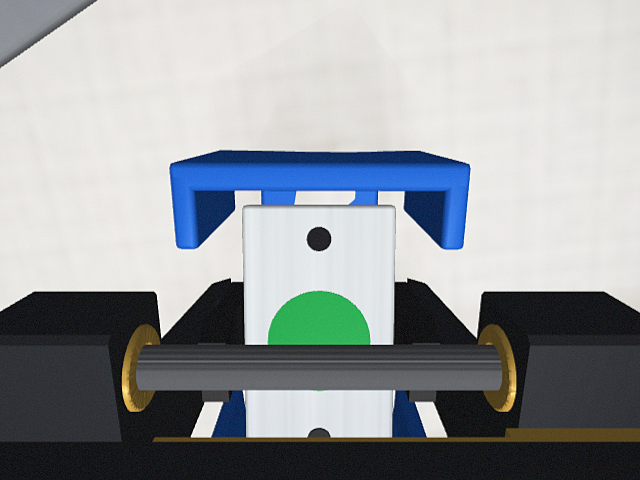

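jog_arm --rows '[[[0,0,0],0],[[0,0,0],0],[[0,0,0],0],[[0,0,0],0],[[0,0,0],0],[[0,0,-0.05],0],[[0,0,-0.1],0],[[0,0,-0.15],0],[[0,0,-0.2],0],[[0,0,-0.25],0],[[0,0,-0.3],0],[[0,0,-0.35],0],[[0,0,-0.4],0],[[0,0,-0.4],0],[[0,0,-0.4],0],[[0,0,-0.4],0]]' --gripper 88

```text
clock: 23.53
tool_pos: [0.6438, -0.1603, 0.3291]
eef_rot: [0.055, 0.998, -0.0, -0.001]
contact_force: [0.1, 0.4, -1.3]
opening: 1.001
```

```bash
python3 -c "
from h import *
s,_=snap('wrist','w15');print(s['tool_pos'],yaw(s),s['clock'],s['opening']*88.1,s['contact_force'])
go(.70,0,.42,180);go(.70,.1,.42,180);go(.57,.25,.42,180)"
```

```text
[ 0.64376257 -0.1602816   0.32908913] 173.6608258655332 23.5333 88.17019714408629 [ 0.0999301   0.42980296 -1.27068405]
shift [-0.051, 0.2208, -0.1227] turn -0.0553 rows>=4.6
shift [-0.0363, 0.3533, -0.1228] turn -0.0553 rows>=6.8
shift [0.1581, 0.533, -0.1224] turn -0.0553 rows>=10.2
```

View pics/w15.png

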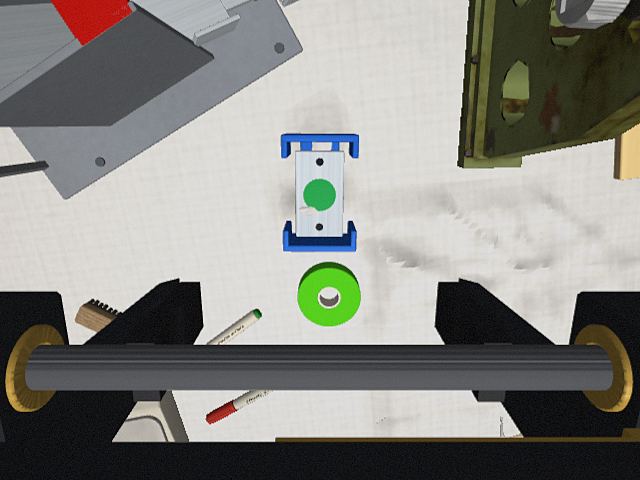

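Plate 1 lies flat in the cradle, green dot up at (320,195). Now for the next one.

jog_arm --rows '[[[-0.051,0.22,-0.122],-0.055],[[-0.051,0.22,-0.122],-0.055],[[-0.051,0.22,-0.122],-0.055],[[-0.051,0.22,-0.122],-0.055],[[-0.036,0.353,-0.122],-0.055],[[-0.036,0.353,-0.122],-0.055],[[-0.036,0.353,-0.122],-0.055],[[0.158,0.533,-0.122],-0.055],[[0.158,0.533,-0.122],-0.055],[[0.158,0.533,-0.122],-0.055],[[0.158,0.533,-0.122],-0.055],[[0.158,0.533,-0.122],-0.055],[[0.158,0.533,-0.122],-0.055],[[0.158,0.533,-0.122],-0.055],[[0.158,0.533,-0.122],-0.055]]'

```text
clock: 24.83
tool_pos: [0.5713, 0.2491, 0.4197]
eef_rot: [0.001, 1.0, -0.001, -0.001]
contact_force: [0.7, -0.3, -0.7]
opening: 0.998
```

```bash
python3 -c "
from plates import *
plates('w16')
go(.5934,.2192,.12,182.1)"
```

```text
plate c 0.5935 0.2194 size 82.4 43.2 long-axis yaw 2.1
plate c 0.4565 0.3413 size 43.3 83.0 long-axis yaw 162.5
plate c 0.4515 0.2296 size 43.2 82.8 long-axis yaw 169.3
plate c 0.3869 -0.0031 size 36.2 73.0 long-axis yaw 92.8
plate c 0.396 -0.0801 size 36.9 91.8 long-axis yaw 115.4
24.8333 [0.5713198  0.24910137 0.41968357] 179.89866951922227
shift [-0.0294, -0.0382, 0.3997] turn -0.02 rows>=7.2
```

View pics/w16.png

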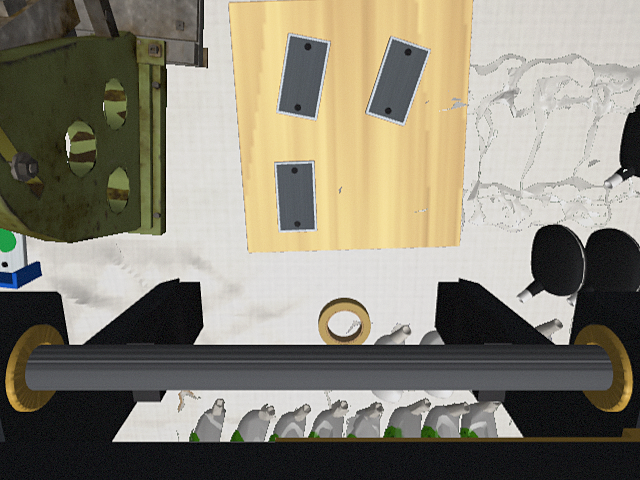

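jog_arm --rows '[[[-0.03,-0.04,0.05],-0.02],[[-0.03,-0.04,0.1],-0.02],[[-0.03,-0.04,0.2],-0.02],[[-0.03,-0.04,0.3],-0.02],[[-0.03,-0.04,0.4],-0.02],[[-0.03,-0.04,0.42],-0.02],[[-0.03,-0.04,0.42],-0.02],[[-0.03,-0.04,0.42],-0.02],[[-0.03,-0.04,0.42],-0.02],[[-0.03,-0.04,0.42],-0.02]]'

```text
clock: 25.72
tool_pos: [0.5929, 0.2183, 0.1042]
eef_rot: [-0.019, 1.0, -0.001, -0.002]
contact_force: [0.7, 0.1, 0.0]
opening: 1.0
```

```bash
python3 -c "
from plates import *
plates('w17')
go(.5935,.2193,.0365,182.1)"
```

```text
plate c 0.5936 0.2192 size 83.5 43.8 long-axis yaw 2.1
25.7167 [0.59294192 0.21829931 0.10424551] -177.87749768698487
shift [0.0009, -0.0008, 0.0936] turn 0.0003 rows>=1.7
```

jog_arm --rows '[[[-0.001,0,0.04],0],[[-0.001,0,0.07],0],[[-0.001,0,0.085],0],[[-0.001,0,0.091],0],[[-0.001,0,0.091],0],[[-0.001,0,0.091],0]]'

```text
clock: 26.27
tool_pos: [0.5951, 0.221, 0.0398]
eef_rot: [-0.019, 1.0, 0.001, 0.001]
contact_force: [-0.8, -0.4, 0.7]
opening: 0.996
```

jog_arm --rows '[[[0,0,0],0],[[0,0,0],0],[[0,0,0],0],[[0,0,0],0],[[0,0,0],0],[[0,0,0],0],[[0,0,0],0]]' --gripper 0 --newtons 25

```text
clock: 26.85
tool_pos: [0.594, 0.2201, 0.0381]
eef_rot: [-0.02, 1.0, -0.0, 0.0]
contact_force: [-0.5, -1.0, 0.9]
opening: 0.56
```

jog_arm --rows '[[[0,0,-0.02],0],[[0,0,-0.05],0],[[0,0,-0.1],0],[[0,0,-0.15],0],[[0,0,-0.2],0],[[0,0,-0.25],0],[[0,0,-0.3],0],[[0,0,-0.35],0],[[0,0,-0.4],0],[[0,0,-0.47],0],[[0,0,-0.47],0],[[0,0,-0.47],0],[[0,0,-0.47],0]]'

```text
clock: 27.93
tool_pos: [0.5934, 0.2201, 0.3904]
eef_rot: [-0.02, 1.0, -0.0, 0.0]
contact_force: [-0.1, -0.7, -1.2]
opening: 0.558
```

```bash
python3 -c "
from h import *
s,_=snap('wrist','w18');print(s['tool_pos'],yaw(s),s['clock'],s['opening']*88.1,s['contact_force'])
go(.70,.1,.40,165);go(.70,-.10,.40,135);go(.4920,-.3153,.35,113.8)"
```

```text
[0.5934443  0.2201329  0.39037269] -177.72237539135037 27.9333 49.15882919839715 [-0.14728874 -0.66582749 -1.18224227]
shift [-0.1359, -0.165, -0.0148] turn 0.1508 rows>=3.9
shift [-0.1253, -0.4314, -0.0142] turn 0.4126 rows>=8.1
shift [0.1631, -0.7071, 0.0537] turn 0.5976 rows>=13.1
```

View pics/w18.png

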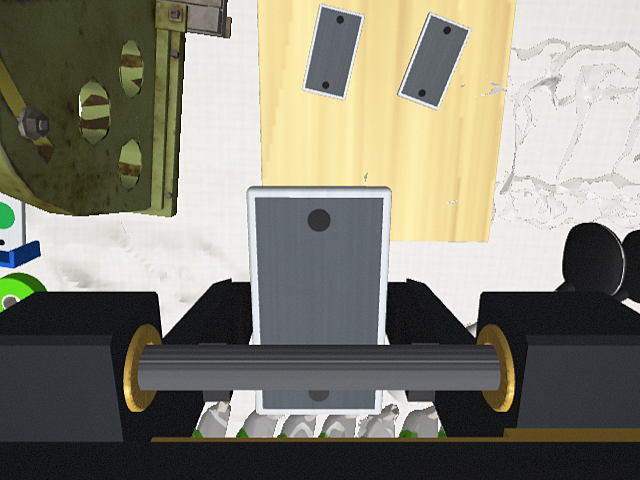

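jog_arm --rows '[[[-0.136,-0.165,-0.015],0.15],[[-0.136,-0.165,-0.015],0.15],[[-0.136,-0.165,-0.015],0.15],[[-0.125,-0.43,-0.014],0.412],[[-0.125,-0.43,-0.014],0.412],[[-0.125,-0.43,-0.014],0.412],[[-0.125,-0.43,-0.014],0.412],[[-0.125,-0.43,-0.014],0.412],[[0.163,-0.707,0.053],0.598],[[0.163,-0.707,0.053],0.598],[[0.163,-0.707,0.053],0.598],[[0.163,-0.707,0.053],0.598],[[0.163,-0.707,0.053],0.598],[[0.163,-0.707,0.053],0.598],[[0.163,-0.707,0.053],0.598],[[0.163,-0.707,0.053],0.598],[[0.163,-0.707,0.053],0.598],[[0.163,-0.707,0.053],0.598],[[0.163,-0.707,0.053],0.598]]'

```text
clock: 29.57
tool_pos: [0.4924, -0.3132, 0.3493]
eef_rot: [0.546, 0.838, 0.001, -0.001]
contact_force: [-0.3, 0.6, -1.4]
opening: 0.559
```

```bash
python3 -c "
from h import *
s,_=snap('wrist','w19');s=get_state();print(s['tool_pos'],yaw(s),s['clock'],s['opening']*88.1,s['contact_force'])
go(.4928,-.3171,.26,113.8);go(.4928,-.3171,.2276,113.8)"
```

```text
[ 0.49310382 -0.31262661  0.3497836 ] 113.86530071669854 29.6167 49.331222232302366 [ 1.34892236  0.05072061 -1.04952848]
shift [-0.0056, -0.0028, 0.1197] turn 0.0006 rows>=2.2
shift [-0.0057, -0.0028, 0.1629] turn 0.0006 rows>=2.9
```

View pics/w19.png

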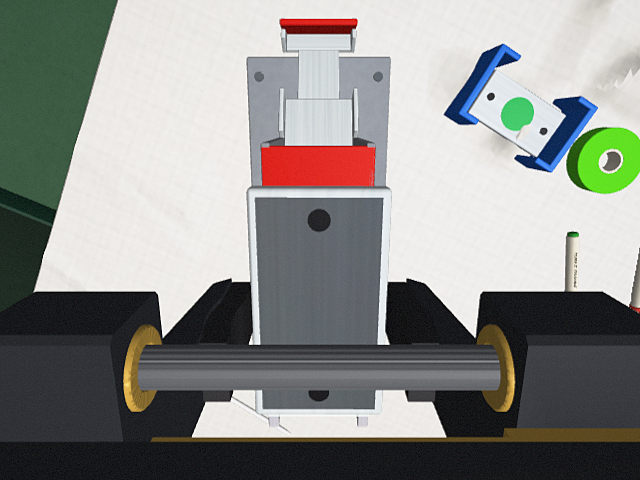

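jog_arm --rows '[[[-0.004,-0.002,0.03],0],[[-0.004,-0.002,0.06],0],[[-0.004,-0.002,0.09],0],[[-0.004,-0.002,0.12],0],[[-0.004,-0.002,0.145],0],[[-0.004,-0.002,0.158],0],[[-0.004,-0.002,0.163],0],[[-0.004,-0.002,0.163],0],[[-0.004,-0.002,0.163],0],[[-0.004,-0.002,0.163],0]]'

```text
clock: 30.45
tool_pos: [0.4934, -0.3176, 0.2297]
eef_rot: [0.547, 0.837, 0.0, 0.001]
contact_force: [-0.5, -0.1, -1.4]
opening: 0.562
```

```bash
python3 -c "
from h import *
s=get_state();print(s['tool_pos'],yaw(s),s['clock'],s['opening']*88.1,s['contact_force'])"
```

```text
[ 0.49342616 -0.31762041  0.2297203 ] 113.73950009237214 30.45 49.5136176382855 [-0.51570054 -0.0625558  -1.42827603]
```

jog_arm --rows '[[[0,0,0],0],[[0,0,0],0],[[0,0,0],0],[[0,0,0],0],[[0,0,0],0],[[0,0,-0.05],0],[[0,0,-0.1],0],[[0,0,-0.16],0],[[0,0,-0.16],0],[[0.08,0,-0.16],0],[[0.163,0.006,-0.16],0],[[0.163,0.006,-0.16],0],[[0.163,0.006,-0.16],0],[[0.163,0.006,-0.16],0],[[0.163,0.006,-0.05],0],[[0.163,0.006,0.05],0],[[0.163,0.006,0.14],0],[[0.163,0.006,0.14],0],[[0.163,0.006,0.14],0],[[0.163,0.006,0.14],0]]' --gripper 88

```text
clock: 32.12
tool_pos: [0.4456, -0.2049, 0.1187]
eef_rot: [0.547, 0.837, -0.001, -0.003]
contact_force: [-1.0, -0.8, 0.3]
opening: 0.996
```

```bash
python3 -c "
from h import *
s,_=snap('wrist','w20');print(s['tool_pos'],yaw(s),s['clock'])
go(.4466,-.2052,.041,113.8)"
```

```text
[ 0.44564531 -0.20491999  0.11869405] 113.63889362321338 32.1167
shift [-0.002, 0.002, 0.1023] turn -0.0012 rows>=1.8
```

View pics/w20.png

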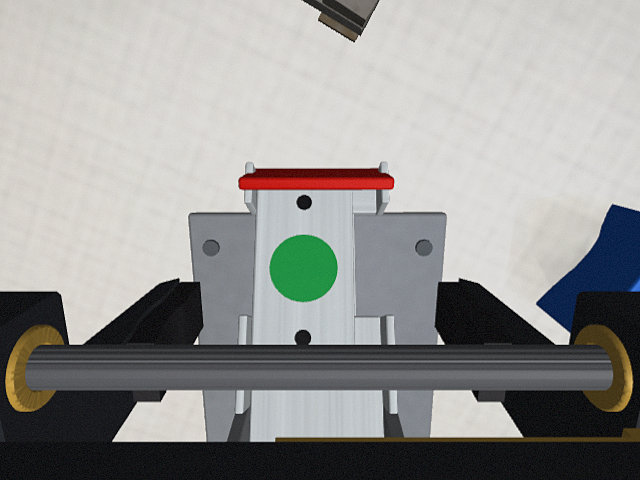

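jog_arm --rows '[[[-0.001,-0.008,0.05],0],[[-0.001,-0.008,0.085],0],[[-0.001,-0.008,0.095],0],[[-0.001,-0.008,0.102],0],[[-0.001,-0.008,0.102],0],[[-0.001,-0.008,0.102],0]]'

```text
clock: 32.67
tool_pos: [0.4433, -0.2075, 0.048]
eef_rot: [0.547, 0.837, 0.0, 0.001]
contact_force: [0.6, -0.0, 0.4]
opening: 1.0
```

jog_arm --rows '[[[0,0,0],0],[[0,0,0],0],[[0,0,0],0],[[0,0,0],0],[[0,0,0],0],[[0,0,0],0],[[0,0,0],0]]' --gripper 0 --newtons 25

```text
clock: 33.25
tool_pos: [0.4417, -0.2074, 0.0471]
eef_rot: [0.547, 0.837, -0.001, -0.0]
contact_force: [-1.7, -0.8, 3.3]
opening: 0.566
```

jog_arm --rows '[[[0,0,-0.01],0],[[0,0,-0.03],0],[[0,0,-0.06],0],[[0,0,-0.1],0],[[0,0,-0.15],0],[[0,0,-0.2],0],[[0,0,-0.25],0],[[0,0,-0.25],0],[[0,0,-0.25],0],[[0,0,-0.25],0]]'

```text
clock: 34.08
tool_pos: [0.4413, -0.2071, 0.234]
eef_rot: [0.547, 0.837, -0.0, -0.001]
contact_force: [0.3, 0.1, -1.8]
opening: 0.564
```

```bash
python3 -c "
from h import *
s,_=snap('wrist','w21');print(s['tool_pos'],yaw(s),s['clock'],s['opening']*88.1)
go(.645,-.160,.232,173.7);go(.645,-.160,.14,173.7)"
```

```text
[ 0.44128236 -0.20710071  0.23403809] 113.71491232248637 34.0833 49.72656222698442
shift [-0.0521, 0.2743, 0.0011] turn -0.5234 rows>=8.4
shift [-0.0523, 0.2745, 0.1238] turn -0.5234 rows>=8.4
```

View pics/w21.png

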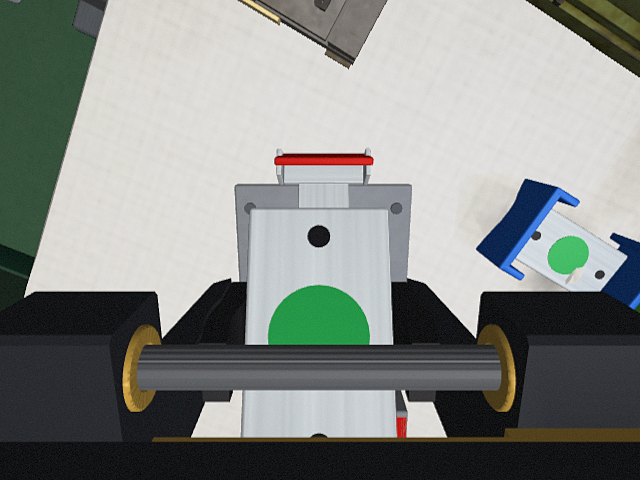

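jog_arm --rows '[[[-0.052,0.274,0],-0.523],[[-0.052,0.274,0],-0.523],[[-0.052,0.274,0],-0.523],[[-0.052,0.274,0],-0.523],[[-0.052,0.274,0],-0.523],[[-0.052,0.274,0],-0.523],[[-0.052,0.274,0],-0.523],[[-0.052,0.274,0],-0.523],[[-0.052,0.274,0.03],-0.523],[[-0.052,0.274,0.07],-0.523],[[-0.052,0.274,0.1],-0.523],[[-0.052,0.274,0.12],-0.523],[[-0.052,0.274,0.12],-0.523],[[-0.052,0.274,0.12],-0.523],[[-0.052,0.274,0.12],-0.523],[[-0.052,0.274,0.12],-0.523]]'

```text
clock: 35.47
tool_pos: [0.647, -0.1597, 0.146]
eef_rot: [0.055, 0.998, 0.0, 0.001]
contact_force: [-0.6, -0.5, -1.1]
opening: 0.562
```

```bash
python3 -c "
from h import *
s,_=snap('wrist','w22');s=get_state();print(s['tool_pos'],yaw(s),s['clock'],s['opening']*88.1)
go(.645,-.160,.060,173.7)"
```

```text
[ 0.64697971 -0.15984577  0.14605178] 173.6520451958761 35.5167 49.76336317161286
shift [0.0029, -0.0005, 0.1147] turn -0.0004 rows>=2.1
```

View pics/w22.png

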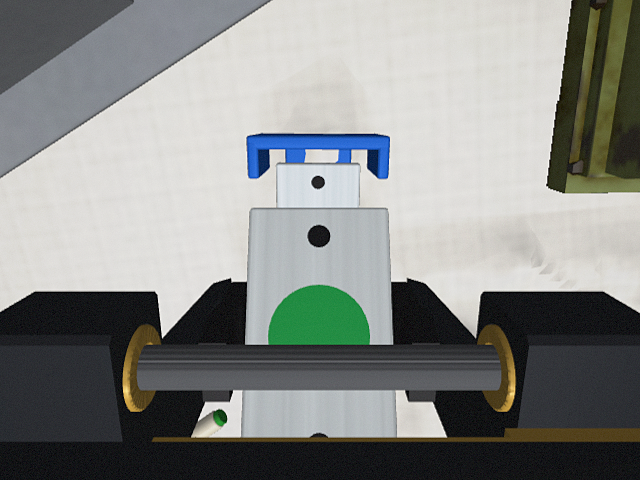

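jog_arm --rows '[[[0.002,-0.001,0.04],0],[[0.002,-0.001,0.08],0],[[0.002,-0.001,0.1],0],[[0.002,-0.001,0.11],0],[[0.002,-0.001,0.114],0],[[0.002,-0.001,0.114],0],[[0.002,-0.001,0.114],0]]'

```text
clock: 36.1
tool_pos: [0.6456, -0.1604, 0.0605]
eef_rot: [0.055, 0.998, 0.0, 0.001]
contact_force: [-0.2, 0.7, -1.2]
opening: 0.563
```

jog_arm --rows '[[[0,0,0],0],[[0,0,0.004],0],[[0,0,0.008],0],[[0,0,0.012],0],[[0,0,0.016],0],[[0,0,0.02],0],[[0,0,0.024],0],[[0,0,0.028],0],[[0,0,0.029],0],[[0,0,0.029],0]]' --newtons 6

```text
clock: 36.93
tool_pos: [0.6457, -0.1605, 0.0384]
eef_rot: [0.055, 0.998, 0.0, 0.001]
contact_force: [-0.1, -1.0, 5.9]
opening: 0.566
```

```bash
python3 -c "
from h import *
s,_=snap('wrist','w23');print(s['tool_pos'],yaw(s),s['clock'],s['opening']*88.1,s['contact_force'])"
```

```text
[ 0.64571352 -0.1604519   0.03844034] 173.63753061730552 36.9333 49.878205217228654 [-0.10782419 -1.01750131  5.93351531]
```

View pics/w23.png

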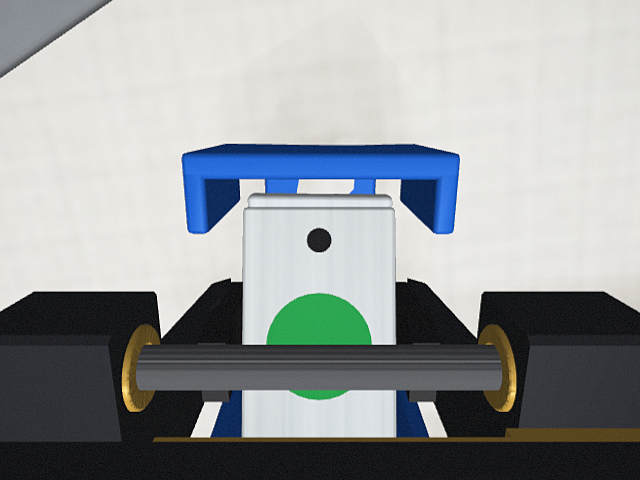

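Plate 2 is flat on plate 1. I'll release it and go back to the board.

jog_arm --rows '[[[0,0,0],0],[[0,0,0],0],[[0,0,0],0],[[0,0,0],0],[[0,0,0],0],[[0,0,-0.05],0],[[0,0,-0.1],0],[[0,0,-0.15],0],[[0,0,-0.2],0],[[0,0,-0.25],0],[[0,0,-0.3],0],[[0,0,-0.35],0],[[0,0,-0.4],0],[[0,0,-0.4],0],[[0,0,-0.4],0]]' --gripper 88

```text
clock: 38.23
tool_pos: [0.6454, -0.1601, 0.3397]
eef_rot: [0.055, 0.998, -0.0, 0.002]
contact_force: [-0.3, 0.3, -0.8]
opening: 0.998
```

```bash
python3 -c "
from h import *
s,_=snap('wrist','w24');print(s['tool_pos'],yaw(s),s['clock'],s['opening']*88.1,s['contact_force'])
go(.70,0,.42,175);go(.70,.12,.42,170);go(.52,.26,.42,169.3)"
```

```text
[ 0.64535924 -0.16013037  0.33974501] 173.65062260597753 38.2333 87.92013728187166 [-0.31274052  0.32981337 -0.81369452]
shift [-0.0502, 0.2211, -0.1102] turn -0.0117 rows>=4.5
shift [-0.0325, 0.3801, -0.1103] turn 0.0319 rows>=7.1
shift [0.2266, 0.5391, -0.1106] turn 0.038 rows>=10.7
```

View pics/w24.png

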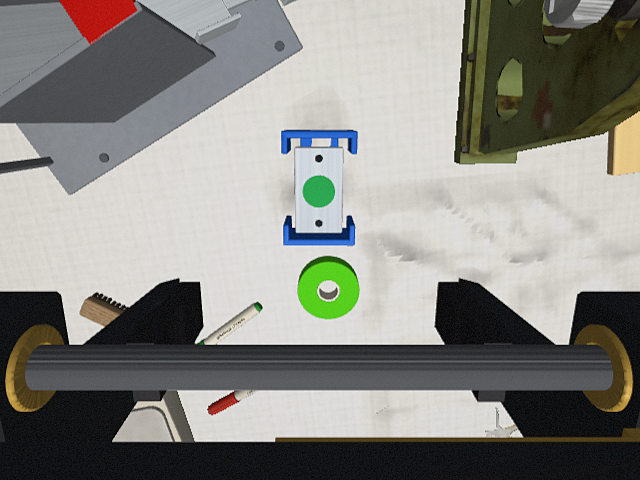

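jog_arm --rows '[[[-0.05,0.221,-0.11],-0.012],[[-0.05,0.221,-0.11],-0.012],[[-0.05,0.221,-0.11],-0.012],[[-0.05,0.221,-0.11],-0.012],[[-0.032,0.38,-0.11],0.032],[[-0.032,0.38,-0.11],0.032],[[-0.032,0.38,-0.11],0.032],[[0.227,0.539,-0.11],0.038],[[0.227,0.539,-0.11],0.038],[[0.227,0.539,-0.11],0.038],[[0.227,0.539,-0.11],0.038],[[0.227,0.539,-0.11],0.038],[[0.227,0.539,-0.11],0.038],[[0.227,0.539,-0.11],0.038],[[0.227,0.539,-0.11],0.038],[[0.227,0.539,-0.11],0.038],[[0.227,0.539,-0.11],0.038]]'

```text
clock: 39.7
tool_pos: [0.5212, 0.2582, 0.4183]
eef_rot: [0.095, 0.995, -0.001, -0.001]
contact_force: [-0.4, 0.1, -0.4]
opening: 0.998
```

```bash
python3 -c "
from plates import *
plates('w25')
go(.4515,.2296,.10,169.3)"
```

```text
plate c 0.6908 0.6228 size 89.4 50.7 long-axis yaw 0.1
plate c 0.4512 0.2296 size 43.0 81.8 long-axis yaw 169.4
plate c 0.4566 0.3414 size 43.1 82.7 long-axis yaw 162.6
39.7 [0.52124912 0.2581704  0.41829116] 169.11262814736614
shift [0.0836, -0.0545, 0.4249] turn -0.0016 rows>=7.8
```

View pics/w25.png

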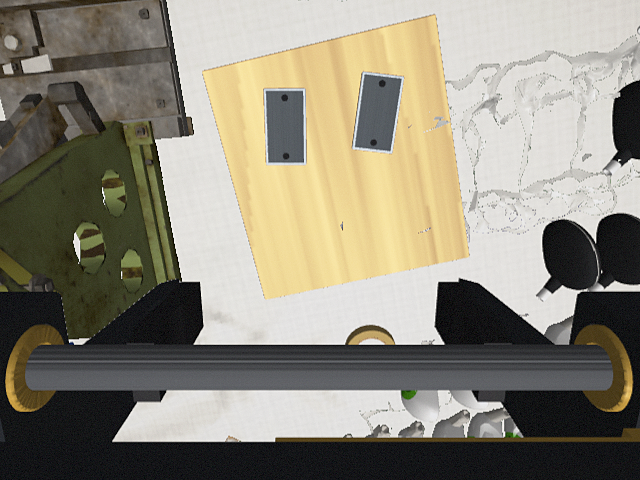

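jog_arm --rows '[[[0.083,-0.053,0.05],0],[[0.083,-0.053,0.1],0],[[0.083,-0.053,0.2],0],[[0.083,-0.053,0.3],0],[[0.083,-0.053,0.4],0],[[0.083,-0.053,0.42],0],[[0.083,-0.053,0.42],0],[[0.083,-0.053,0.42],0],[[0.083,-0.053,0.42],0],[[0.083,-0.053,0.42],0]]'

```text
clock: 40.58
tool_pos: [0.4503, 0.2302, 0.101]
eef_rot: [0.094, 0.996, -0.003, -0.003]
contact_force: [-0.5, 0.0, 0.3]
opening: 1.0
```

```bash
python3 -c "
from plates import *
plates('w26');s=get_state();print(s['q'])
go(.4513,.2296,.0365,169.3)"
```

```text
plate c 0.4516 0.2293 size 43.8 83.1 long-axis yaw 169.3
plate c 0.4579 0.3411 size 43.8 86.2 long-axis yaw 162.6
40.5833 [0.45031267 0.23024155 0.10095487] 169.21970167738698
[-0.19903364  0.87091743 -0.61531891  2.02354566  0.96009755  0.56942841
 -0.12254944]
shift [-0.0007, -0.0021, 0.0887] turn -0.0006 rows>=1.6
```

View pics/w26.png

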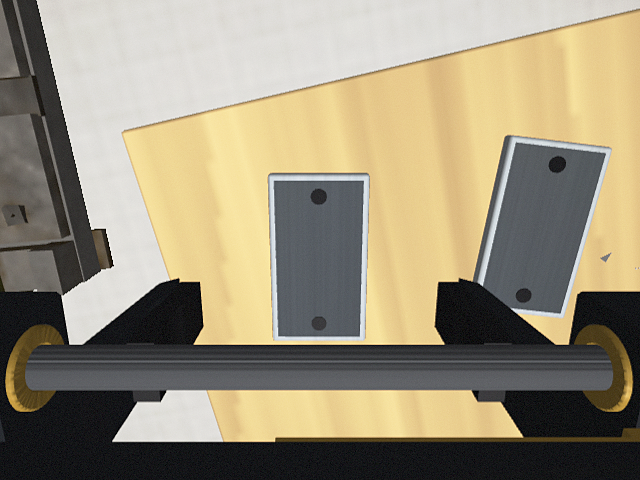

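jog_arm --rows '[[[-0.001,-0.001,0.04],0],[[-0.001,-0.001,0.07],0],[[-0.001,-0.001,0.085],0],[[-0.001,-0.001,0.092],0],[[-0.001,-0.001,0.092],0],[[-0.001,-0.001,0.092],0]]' --gripper 72

```text
clock: 41.13
tool_pos: [0.453, 0.2321, 0.0368]
eef_rot: [0.094, 0.996, 0.001, 0.001]
contact_force: [-0.5, 0.1, 0.0]
opening: 0.816
```

jog_arm --rows '[[[0,0,0],0],[[0,0,0],0],[[0,0,0],0],[[0,0,0],0],[[0,0,0],0],[[0,0,0],0]]' --gripper 0 --newtons 25

```text
clock: 41.63
tool_pos: [0.4523, 0.2313, 0.0363]
eef_rot: [0.093, 0.996, -0.0, 0.001]
contact_force: [-0.4, -1.1, 6.6]
opening: 0.563
```

jog_arm --rows '[[[0,0,-0.02],0],[[0,0,-0.05],0],[[0,0,-0.1],0],[[0,0,-0.15],0],[[0,0,-0.2],0],[[0,0,-0.25],0],[[0,0,-0.3],0],[[0,0,-0.35],0],[[0,0,-0.4],0],[[0,0,-0.47],0],[[0,0,-0.47],0],[[0,0,-0.47],0],[[0,0,-0.47],0]]'

```text
clock: 42.72
tool_pos: [0.4517, 0.231, 0.3875]
eef_rot: [0.093, 0.996, -0.001, 0.0]
contact_force: [0.4, -1.6, -1.7]
opening: 0.565
```

```bash
python3 -c "
from h import *
s,_=snap('wrist','w27');print(s['tool_pos'],yaw(s),s['clock'],s['opening']*88.1,s['contact_force'])
go(.66,.2,.40,170);go(.70,.08,.40,160);go(.70,-.10,.40,135);go(.4925,-.3165,.35,113.8)"
```

```text
[0.45174342 0.23100504 0.38751032] 169.2846416968336 42.7167 49.733582315849915 [ 0.35430389 -1.5676141  -1.67630323]
shift [-0.2808, 0.0116, -0.0185] turn -0.0062 rows>=5.1
shift [-0.3629, -0.1357, -0.0183] turn 0.0811 rows>=7.0
shift [-0.4075, -0.3715, -0.0177] turn 0.2993 rows>=9.9
shift [-0.1894, -0.7064, 0.0503] turn 0.4843 rows>=13.2
```

View pics/w27.png

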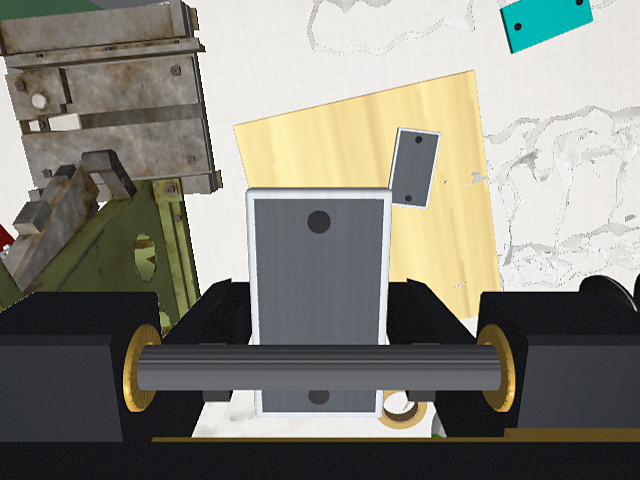

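jog_arm --rows '[[[-0.281,0.012,-0.018],0],[[-0.281,0.012,-0.018],0],[[-0.281,0.012,-0.018],0],[[-0.281,0.012,-0.018],0],[[-0.281,0.012,-0.018],0],[[-0.363,-0.136,-0.018],0.08],[[-0.363,-0.136,-0.018],0.08],[[-0.363,-0.136,-0.018],0.08],[[-0.407,-0.371,-0.018],0.3],[[-0.407,-0.371,-0.018],0.3],[[-0.407,-0.371,-0.018],0.3],[[-0.407,-0.371,-0.018],0.3],[[-0.407,-0.371,-0.018],0.3],[[-0.19,-0.706,0.05],0.484],[[-0.19,-0.706,0.05],0.484],[[-0.19,-0.706,0.05],0.484],[[-0.19,-0.706,0.05],0.484],[[-0.19,-0.706,0.05],0.484],[[-0.19,-0.706,0.05],0.484],[[-0.19,-0.706,0.05],0.484]]'

```text
clock: 44.43
tool_pos: [0.4992, -0.3071, 0.3499]
eef_rot: [0.545, 0.838, -0.0, -0.002]
contact_force: [-0.3, -1.0, -1.5]
opening: 0.563
```

jog_arm --rows '[[[0,0,0],0],[[0,0,0],0],[[0,0,0],0]]'

```text
clock: 44.68
tool_pos: [0.5015, -0.3058, 0.3511]
eef_rot: [0.545, 0.838, 0.0, -0.002]
contact_force: [-0.1, 0.2, -0.7]
opening: 0.559
```

```bash
python3 -c "
from h import *
s,_=snap('wrist','w28');s=get_state();print(s['tool_pos'],yaw(s),s['clock'],s['opening']*88.1,s['contact_force'])
go(.4928,-.3171,.2276,113.8)"
```

```text
[ 0.50237946 -0.30491442  0.35165603] 114.00134284440006 44.7333 49.67634635641778 [ 0.51356767  0.64009019 -0.52036219]
shift [-0.01, -0.0183, 0.1654] turn 0.0018 rows>=3.0
```

View pics/w28.png

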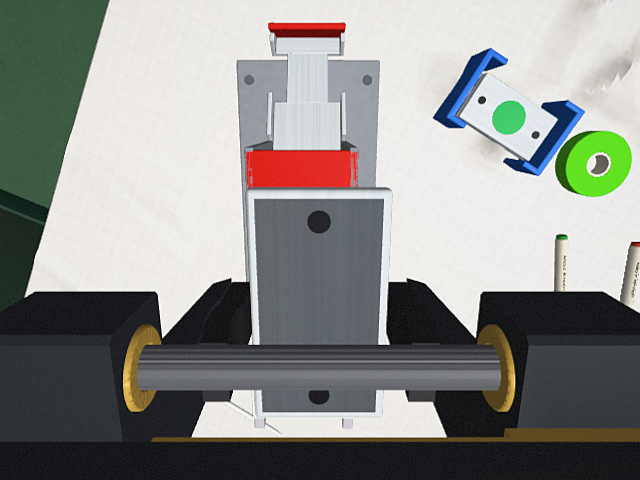

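jog_arm --rows '[[[-0.01,-0.018,0.03],0.002],[[-0.01,-0.018,0.06],0.002],[[-0.01,-0.018,0.09],0.002],[[-0.01,-0.018,0.1],0.002],[[-0.01,-0.018,0.1],0.002],[[-0.01,-0.018,0.1],0.002]]'

```text
clock: 45.23
tool_pos: [0.4937, -0.3176, 0.2781]
eef_rot: [0.546, 0.837, 0.0, 0.0]
contact_force: [-0.2, 0.6, -0.8]
opening: 0.561
```

```bash
python3 -c "
from h import *
s,_=snap('wrist','w29');s=get_state();print(s['tool_pos'],yaw(s),s['clock'],s['opening']*88.1,s['contact_force'])
go(.4928,-.3171,.2276,113.8)"
```

```text
[ 0.49399618 -0.31801263  0.27882755] 113.71655629915882 45.2833 49.544895400488755 [ 0.28038188  0.62934224 -0.23626105]
shift [0.0018, -0.0011, 0.0683] turn -0.0007 rows>=1.2
```

jog_arm --rows '[[[0.001,-0.001,0.02],0],[[0.001,-0.001,0.045],0],[[0.001,-0.001,0.06],0],[[0.001,-0.001,0.066],0],[[0.001,-0.001,0.066],0],[[0.001,-0.001,0.066],0],[[0.001,-0.001,0.066],0]]'

```text
clock: 45.87
tool_pos: [0.4923, -0.3186, 0.2293]
eef_rot: [0.547, 0.837, 0.0, 0.001]
contact_force: [-0.2, -1.1, -0.8]
opening: 0.565
```

jog_arm --rows '[[[0,0,0],0],[[0,0,0],0],[[0,0,0],0],[[0,0,0],0],[[0,0,0],0],[[0,0,-0.05],0],[[0,0,-0.1],0],[[0,0,-0.16],0],[[0,0,-0.16],0],[[0.08,0,-0.16],0],[[0.163,0,-0.16],0],[[0.163,0,-0.16],0],[[0.163,0,-0.16],0],[[0.163,0,-0.16],0],[[0.163,0,-0.05],0],[[0.163,0,0.05],0],[[0.163,0,0.14],0],[[0.163,0,0.14],0],[[0.163,0,0.14],0],[[0.163,0,0.14],0]]' --gripper 88

```text
clock: 47.53
tool_pos: [0.441, -0.2074, 0.1184]
eef_rot: [0.548, 0.836, -0.001, -0.003]
contact_force: [-0.1, -1.1, -0.6]
opening: 0.997
```

```bash
python3 -c "
from h import *
s,_=snap('wrist','w30');s=get_state();print(s['tool_pos'],yaw(s),s['clock'])
go(.4466,-.2052,.041,113.8)"
```

```text
[ 0.44056083 -0.20708538  0.11754799] 113.55435288569176 47.5833
shift [-0.0014, 0.009, 0.102] turn -0.0021 rows>=1.8
```

View pics/w30.png

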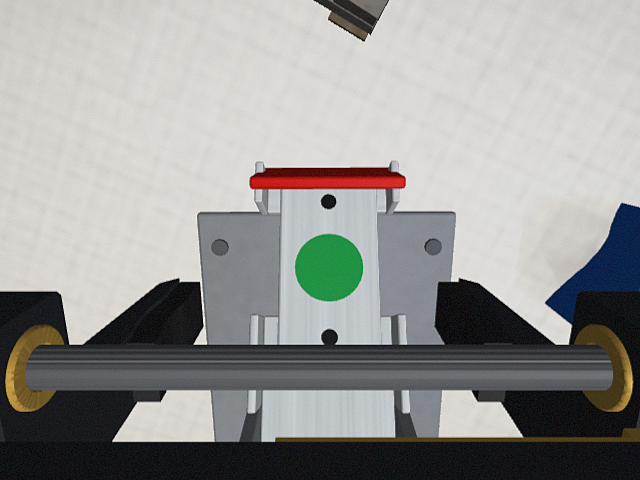

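jog_arm --rows '[[[-0.001,0.0065,0.05],-0.002],[[-0.001,0.0065,0.085],-0.002],[[-0.001,0.0065,0.097],-0.002],[[-0.001,0.0065,0.104],-0.002],[[-0.001,0.0065,0.104],-0.002],[[-0.001,0.0065,0.104],-0.002]]'

```text
clock: 48.08
tool_pos: [0.4483, -0.206, 0.0458]
eef_rot: [0.546, 0.838, 0.0, 0.001]
contact_force: [0.4, 0.1, 0.1]
opening: 0.996
```

jog_arm --rows '[[[0,0,0],0],[[0,0,0],0],[[0,0,0],0],[[0,0,0],0],[[0,0,0],0],[[0,0,0],0],[[0,0,0],0]]' --gripper 0 --newtons 25

```text
clock: 48.67
tool_pos: [0.4472, -0.2054, 0.0454]
eef_rot: [0.546, 0.838, -0.0, 0.0]
contact_force: [-0.9, 0.5, 4.0]
opening: 0.561
```

jog_arm --rows '[[[0,0,-0.01],0],[[0,0,-0.03],0],[[0,0,-0.06],0],[[0,0,-0.1],0],[[0,0,-0.15],0],[[0,0,-0.2],0],[[0,0,-0.25],0],[[0,0,-0.25],0],[[0,0,-0.25],0],[[0,0,-0.25],0]]'

```text
clock: 49.5
tool_pos: [0.4465, -0.2054, 0.2325]
eef_rot: [0.546, 0.838, -0.0, -0.0]
contact_force: [-0.4, 1.1, -1.1]
opening: 0.56
```

```bash
python3 -c "
from h import *
s,_=snap('wrist','w31');print(s['tool_pos'],yaw(s),s['clock'],s['opening']*88.1)
go(.645,-.160,.232,173.7);go(.645,-.160,.14,173.7)"
```

```text
[ 0.44645444 -0.20538466  0.23248478] 113.82995711903096 49.5 49.314027854909156
shift [-0.052, 0.2669, -0.0008] turn -0.5224 rows>=8.4
shift [-0.0521, 0.2671, 0.1218] turn -0.5224 rows>=8.4
```

View pics/w31.png

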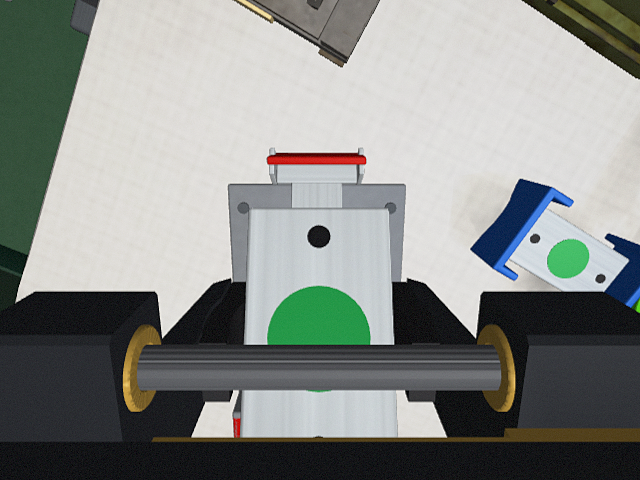

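jog_arm --rows '[[[-0.052,0.267,0],-0.522],[[-0.052,0.267,0],-0.522],[[-0.052,0.267,0],-0.522],[[-0.052,0.267,0],-0.522],[[-0.052,0.267,0],-0.522],[[-0.052,0.267,0],-0.522],[[-0.052,0.267,0],-0.522],[[-0.052,0.267,0],-0.522],[[-0.052,0.267,0.03],-0.522],[[-0.052,0.267,0.07],-0.522],[[-0.052,0.267,0.1],-0.522],[[-0.052,0.267,0.12],-0.522],[[-0.052,0.267,0.12],-0.522],[[-0.052,0.267,0.12],-0.522],[[-0.052,0.267,0.12],-0.522],[[-0.052,0.267,0.12],-0.522]]'

```text
clock: 50.88
tool_pos: [0.6473, -0.1597, 0.1443]
eef_rot: [0.055, 0.998, 0.0, 0.001]
contact_force: [1.0, 0.4, -0.7]
opening: 0.562
```

```bash
python3 -c "
from h import *
s,_=snap('wrist','w32');s=get_state();print(s['tool_pos'],yaw(s),s['clock'],s['opening']*88.1)
go(.645,-.160,.066,173.7)"
```

```text
[ 0.64722616 -0.15981069  0.14434198] 173.65069882892413 50.9333 49.358710342439856
shift [0.0032, -0.0006, 0.1044] turn -0.0004 rows>=1.9
```

View pics/w32.png

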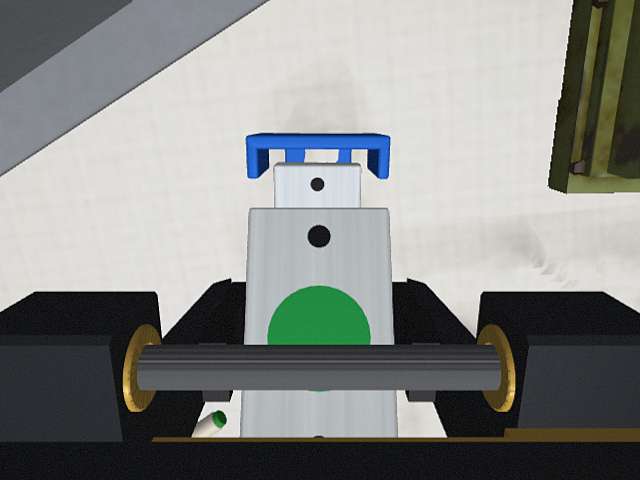

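jog_arm --rows '[[[0.002,-0.001,0.04],0],[[0.002,-0.001,0.075],0],[[0.002,-0.001,0.095],0],[[0.002,-0.001,0.103],0],[[0.002,-0.001,0.104],0],[[0.002,-0.001,0.104],0],[[0.002,-0.001,0.104],0]]'

```text
clock: 51.52
tool_pos: [0.6459, -0.1603, 0.0664]
eef_rot: [0.055, 0.998, 0.0, 0.001]
contact_force: [0.1, 0.2, -1.1]
opening: 0.559
```

jog_arm --rows '[[[0,0,0],0],[[0,0,0.004],0],[[0,0,0.008],0],[[0,0,0.012],0],[[0,0,0.016],0],[[0,0,0.02],0],[[0,0,0.024],0],[[0,0,0.028],0],[[0,0,0.031],0],[[0,0,0.031],0]]' --newtons 6

```text
clock: 52.35
tool_pos: [0.6458, -0.1604, 0.0425]
eef_rot: [0.055, 0.998, 0.0, 0.001]
contact_force: [1.6, 0.2, 5.2]
opening: 0.563
```

```bash
python3 -c "
from h import *
s,_=snap('wrist','w33');print(s['tool_pos'],yaw(s),s['clock'],s['opening']*88.1,s['contact_force'])"
```

```text
[ 0.64584136 -0.16044774  0.04248284] 173.6436852653912 52.35 49.61574101967672 [1.59646451 0.18078019 5.21587796]
```

View pics/w33.png

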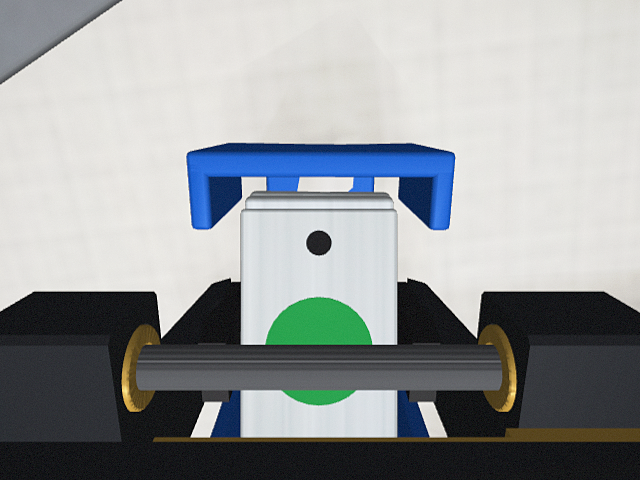

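jog_arm --rows '[[[0,0,0],0],[[0,0,0],0],[[0,0,0],0],[[0,0,0],0],[[0,0,0],0],[[0,0,-0.05],0],[[0,0,-0.1],0],[[0,0,-0.15],0],[[0,0,-0.2],0],[[0,0,-0.25],0],[[0,0,-0.3],0],[[0,0,-0.35],0],[[0,0,-0.4],0],[[0,0,-0.4],0],[[0,0,-0.4],0]]' --gripper 88

```text
clock: 53.65
tool_pos: [0.6456, -0.1601, 0.344]
eef_rot: [0.055, 0.998, -0.0, 0.002]
contact_force: [-0.3, 0.5, -0.4]
opening: 0.997
```

```bash
python3 -c "
from h import *
s,_=snap('wrist','w34');print(s['tool_pos'],yaw(s),s['clock'],s['opening']*88.1,s['contact_force'])
go(.70,0,.42,170);go(.70,.12,.42,165);go(.52,.33,.42,162.6)"
```

```text
[ 0.64555632 -0.16006239  0.34402019] 173.64787993068413 53.65 87.87090145842518 [-0.31437544  0.52917655 -0.4037602 ]
shift [-0.0499, 0.2209, -0.1045] turn 0.0319 rows>=4.5
shift [-0.0322, 0.3799, -0.1047] turn 0.0756 rows>=7.1
shift [0.2373, 0.6317, -0.105] turn 0.0965 rows>=12.3
```

View pics/w34.png

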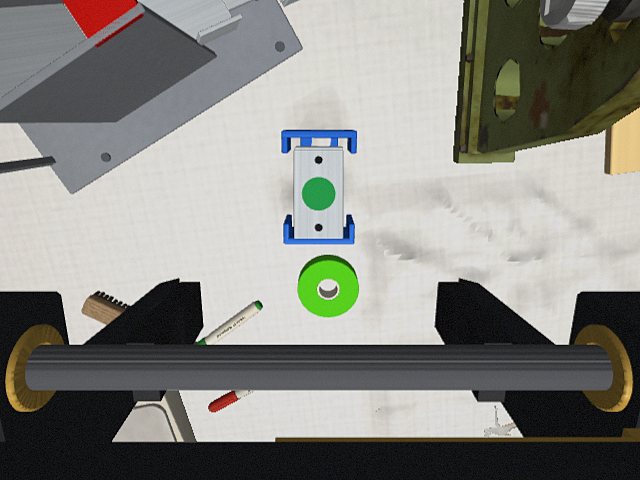

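Three plates are stacked flat, dots up. Now the last one.

jog_arm --rows '[[[-0.05,0.221,-0.105],0.032],[[-0.05,0.221,-0.105],0.032],[[-0.05,0.221,-0.105],0.032],[[-0.05,0.221,-0.105],0.032],[[-0.032,0.38,-0.105],0.075],[[-0.032,0.38,-0.105],0.075],[[-0.032,0.38,-0.105],0.075],[[0.237,0.632,-0.105],0.096],[[0.237,0.632,-0.105],0.096],[[0.237,0.632,-0.105],0.096],[[0.237,0.632,-0.105],0.096],[[0.237,0.632,-0.105],0.096],[[0.237,0.632,-0.105],0.096],[[0.237,0.632,-0.105],0.096],[[0.237,0.632,-0.105],0.096],[[0.237,0.632,-0.105],0.096],[[0.237,0.632,-0.105],0.096],[[0.237,0.632,-0.105],0.096]]'

```text
clock: 55.2
tool_pos: [0.5217, 0.3283, 0.4187]
eef_rot: [0.152, 0.988, -0.001, -0.0]
contact_force: [-0.1, -0.5, -0.0]
opening: 1.002
```

```bash
python3 -c "
from plates import *
plates('w35')
go(.4567,.3414,.105,162.6)"
```

```text
plate c 0.6896 0.5648 size 52.0 87.6 long-axis yaw 164.3
plate c 0.6926 0.6459 size 46.1 85.3 long-axis yaw 168.6
plate c 0.4565 0.3411 size 43.0 82.6 long-axis yaw 162.6
plate c 0.5299 0.6686 size 51.9 85.9 long-axis yaw 170.0
55.2 [0.5217155  0.32832228 0.41872911] 162.4839312374894
shift [0.0878, -0.0087, 0.4187] turn -0.0011 rows>=7.7
```

View pics/w35.png

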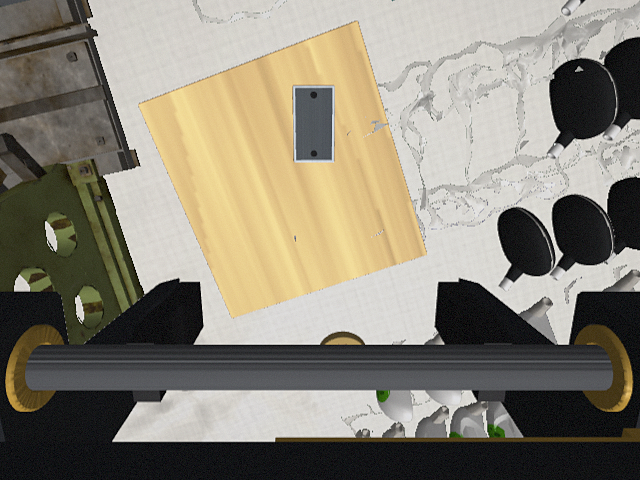

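jog_arm --rows '[[[0.087,-0.01,0.05],0],[[0.087,-0.01,0.1],0],[[0.087,-0.01,0.2],0],[[0.087,-0.01,0.3],0],[[0.087,-0.01,0.4],0],[[0.087,-0.01,0.42],0],[[0.087,-0.01,0.42],0],[[0.087,-0.01,0.42],0],[[0.087,-0.01,0.42],0],[[0.087,-0.01,0.42],0]]'

```text
clock: 56.08
tool_pos: [0.4554, 0.3402, 0.1027]
eef_rot: [0.151, 0.988, -0.003, -0.002]
contact_force: [1.1, -0.2, -0.7]
opening: 0.996
```

```bash
python3 -c "
from plates import *
plates('w36')
go(.4566,.3412,.0365,162.6)"
```

```text
plate c 0.4565 0.3409 size 43.8 83.1 long-axis yaw 162.6
56.0833 [0.45542855 0.34024161 0.10266453] 162.5784298672021
shift [-0.0007, -0.0009, 0.0915] turn -0.0002 rows>=1.6
```

jog_arm --rows '[[[-0.001,0,0.04],0],[[-0.001,0,0.07],0],[[-0.001,0,0.085],0],[[-0.001,0,0.092],0],[[-0.001,0,0.092],0],[[-0.001,0,0.092],0]]' --gripper 76

```text
clock: 56.63
tool_pos: [0.4574, 0.3432, 0.0378]
eef_rot: [0.151, 0.989, 0.001, 0.001]
contact_force: [0.6, -0.4, 1.4]
opening: 0.86
```

jog_arm --rows '[[[0,0,0],0],[[0,0,0],0],[[0,0,0],0],[[0,0,0],0],[[0,0,0],0],[[0,0,0],0]]' --gripper 0 --newtons 25

```text
clock: 57.13
tool_pos: [0.4568, 0.3422, 0.0366]
eef_rot: [0.151, 0.989, -0.0, 0.0]
contact_force: [-0.4, -1.8, 5.2]
opening: 0.562
```

jog_arm --rows '[[[0,0,-0.02],0],[[0,0,-0.05],0],[[0,0,-0.1],0],[[0,0,-0.15],0],[[0,0,-0.2],0],[[0,0,-0.25],0],[[0,0,-0.3],0],[[0,0,-0.35],0],[[0,0,-0.4],0],[[0,0,-0.47],0],[[0,0,-0.47],0],[[0,0,-0.47],0],[[0,0,-0.47],0]]'

```text
clock: 58.22
tool_pos: [0.4565, 0.3417, 0.3879]
eef_rot: [0.151, 0.989, -0.001, 0.0]
contact_force: [-0.0, 0.1, -1.1]
opening: 0.566
```

```bash
python3 -c "
from h import *
s,_=snap('wrist','w37');print(s['tool_pos'],yaw(s),s['clock'],s['opening']*88.1,s['contact_force'])
go(.66,.2,.40,165);go(.70,.08,.40,158)"
```

```text
[0.45648636 0.34172254 0.38787937] 162.65186709245947 58.2167 49.82379389536027 [-0.03352288  0.08787673 -1.06961112]
shift [-0.3153, -0.0987, -0.0177] turn -0.0205 rows>=6.0
shift [-0.414, -0.2355, -0.0173] turn 0.0406 rows>=8.6
```

View pics/w37.png

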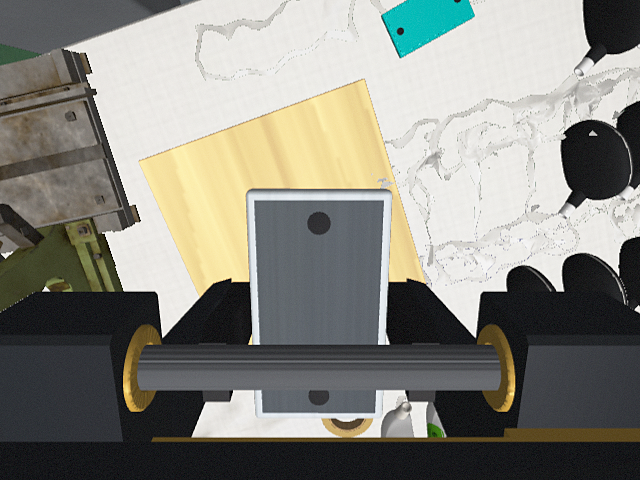

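jog_arm --rows '[[[-0.315,-0.098,-0.018],-0.02],[[-0.315,-0.098,-0.018],-0.02],[[-0.315,-0.098,-0.018],-0.02],[[-0.315,-0.098,-0.018],-0.02],[[-0.315,-0.098,-0.018],-0.02],[[-0.315,-0.098,-0.018],-0.02],[[-0.414,-0.235,-0.017],0.04],[[-0.414,-0.235,-0.017],0.04],[[-0.414,-0.235,-0.017],0.04],[[-0.414,-0.235,-0.017],0.04],[[-0.414,-0.235,-0.017],0.04]]'

```text
clock: 59.18
tool_pos: [0.7011, 0.0765, 0.3974]
eef_rot: [0.193, 0.981, -0.002, -0.002]
contact_force: [0.5, 0.3, -0.9]
opening: 0.561
```

```bash
python3 -c "
from h import *
s,_=snap('wrist','w38');s=get_state();print(s['tool_pos'],yaw(s),s['clock'],s['opening']*88.1,s['contact_force'])
go(.70,-.10,.40,135);go(.4928,-.3171,.33,113.8)"
```

```text
[0.70008952 0.08002604 0.39821174] 157.97365850897276 59.2333 49.39723946286672 [-0.4085989   0.05916538 -1.41091569]
shift [-0.0899, -0.2226, -0.0021] turn 0.2005 rows>=4.3
shift [0.0573, -0.5942, 0.0929] turn 0.3855 rows>=10.9
```

jog_arm --rows '[[[-0.09,-0.223,0],0.2],[[-0.09,-0.223,0],0.2],[[-0.09,-0.223,0],0.2],[[-0.09,-0.223,0],0.2],[[-0.09,-0.223,0],0.2],[[0.057,-0.594,0.09],0.385],[[0.057,-0.594,0.09],0.385],[[0.057,-0.594,0.09],0.385],[[0.057,-0.594,0.09],0.385],[[0.057,-0.594,0.09],0.385],[[0.057,-0.594,0.09],0.385],[[0.057,-0.594,0.09],0.385],[[0.057,-0.594,0.09],0.385],[[0.057,-0.594,0.09],0.385],[[0.057,-0.594,0.09],0.385],[[0.057,-0.594,0.09],0.385],[[0.057,-0.594,0.09],0.385]]'

```text
clock: 60.65
tool_pos: [0.4961, -0.3131, 0.3342]
eef_rot: [0.543, 0.84, 0.001, 0.0]
contact_force: [-0.3, 0.7, -0.7]
opening: 0.562
```

```bash
python3 -c "
from h import *
s,_=snap('wrist','w39');s=get_state();print(s['tool_pos'],yaw(s),s['clock'],s['opening']*88.1,s['contact_force'])
go(.4928,-.3171,.2276,113.8)"
```

```text
[ 0.4959318  -0.3135171   0.33425381] 114.19094778038843 60.7 49.491416690154864 [ 0.00212304  0.86072188 -0.61506411]
shift [-0.0027, -0.006, 0.1422] turn 0.0034 rows>=2.6
```

View pics/w39.png

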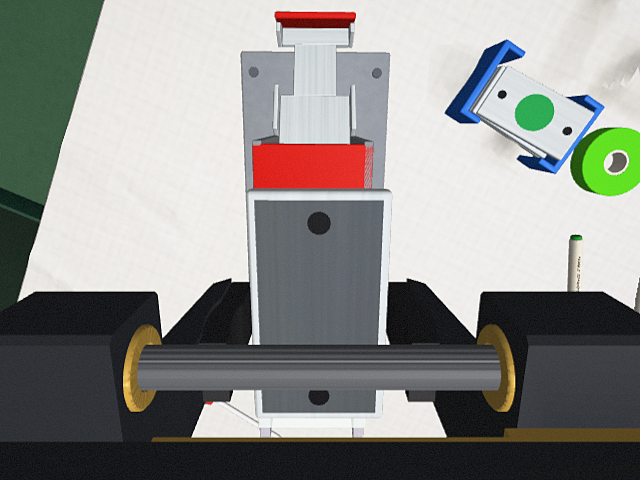

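jog_arm --rows '[[[-0.003,-0.005,0.03],0.003],[[-0.003,-0.005,0.06],0.003],[[-0.003,-0.005,0.09],0.003],[[-0.003,-0.005,0.12],0.003],[[-0.003,-0.005,0.134],0.003],[[-0.003,-0.005,0.14],0.003],[[-0.003,-0.005,0.14],0.003],[[-0.003,-0.005,0.14],0.003],[[-0.003,-0.005,0.14],0.003]]'

```text
clock: 61.45
tool_pos: [0.4929, -0.3194, 0.2304]
eef_rot: [0.547, 0.837, 0.0, 0.001]
contact_force: [-0.0, -0.0, -0.9]
opening: 0.56
```

```bash
python3 -c "
from h import *
s=get_state();print(s['tool_pos'],yaw(s),s['clock'],s['opening']*88.1,s['contact_force'])
go(.4928,-.3171,.2276,113.8)"
```

```text
[ 0.492942   -0.31944972  0.2303643 ] 113.61917980879309 61.45 49.29438972768664 [-0.00300206 -0.03377562 -0.94691553]
shift [0.003, 0.0011, 0.0037] turn -0.0016 rows>=0.1
```

jog_arm --rows '[[[0.003,0.001,0.002],-0.001],[[0.003,0.001,0.002],-0.001],[[0.003,0.001,0.002],-0.001],[[0.003,0.001,0.002],-0.001]]'

```text
clock: 61.78
tool_pos: [0.4917, -0.3172, 0.2278]
eef_rot: [0.547, 0.837, -0.0, 0.0]
contact_force: [-0.0, 0.0, -1.4]
opening: 0.563
```

jog_arm --rows '[[[0,0,0],0],[[0,0,0],0],[[0,0,0],0],[[0,0,0],0],[[0,0,0],0],[[0,0,-0.05],0],[[0,0,-0.1],0],[[0,0,-0.16],0],[[0,0,-0.16],0],[[0.08,0,-0.16],0],[[0.16,0,-0.16],0],[[0.16,0,-0.16],0],[[0.16,0,-0.16],0],[[0.16,0,-0.16],0],[[0.16,0,-0.05],0],[[0.16,0,0.05],0],[[0.16,0,0.14],0],[[0.16,0,0.14],0],[[0.16,0,0.14],0],[[0.16,0,0.14],0]]' --gripper 88

```text
clock: 63.45
tool_pos: [0.4417, -0.2081, 0.1177]
eef_rot: [0.547, 0.837, -0.001, -0.003]
contact_force: [-0.3, -0.2, 0.5]
opening: 0.997
```

```bash
python3 -c "
from h import *
s,_=snap('wrist','w40');s=get_state();print(s['tool_pos'],yaw(s),s['clock'])
go(.4466,-.2052,.041,113.8)"
```

```text
[ 0.44130063 -0.20776103  0.11679631] 113.6661311837455 63.5
shift [-0.0002, 0.0085, 0.101] turn -0.0012 rows>=1.8
```

View pics/w40.png

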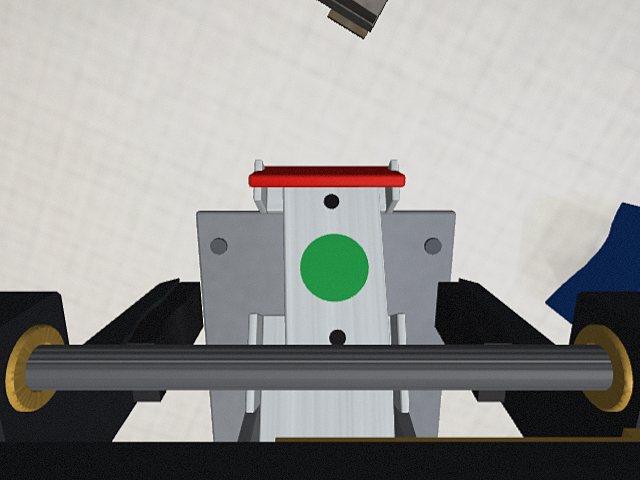

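jog_arm --rows '[[[-0.001,0.009,0.05],0],[[-0.001,0.009,0.085],0],[[-0.001,0.009,0.097],0],[[-0.001,0.009,0.103],0],[[-0.001,0.009,0.103],0],[[-0.001,0.009,0.103],0]]'

```text
clock: 64.0
tool_pos: [0.4508, -0.206, 0.0459]
eef_rot: [0.547, 0.837, 0.0, 0.001]
contact_force: [0.3, 0.7, -0.4]
opening: 1.002
```

jog_arm --rows '[[[0,0,0],0],[[0,0,0],0],[[0,0,0],0],[[0,0,0],0],[[0,0,0],0],[[0,0,0],0],[[0,0,0],0]]' --gripper 0 --newtons 25

```text
clock: 64.58
tool_pos: [0.4495, -0.2053, 0.0454]
eef_rot: [0.547, 0.837, -0.0, -0.0]
contact_force: [-0.3, -0.5, 2.8]
opening: 0.564
```

jog_arm --rows '[[[0,0,-0.01],0],[[0,0,-0.03],0],[[0,0,-0.06],0],[[0,0,-0.1],0],[[0,0,-0.15],0],[[0,0,-0.2],0],[[0,0,-0.25],0],[[0,0,-0.25],0],[[0,0,-0.25],0],[[0,0,-0.25],0]]'

```text
clock: 65.42
tool_pos: [0.449, -0.2054, 0.2325]
eef_rot: [0.547, 0.837, -0.0, -0.0]
contact_force: [-0.2, -0.3, -1.4]
opening: 0.564
```

```bash
python3 -c "
from h import *
s,_=snap('wrist','w41');s=get_state();print(s['tool_pos'],yaw(s),s['clock'],s['opening']*88.1)
go(.645,-.160,.232,173.7);go(.645,-.160,.14,173.7)"
```

```text
[ 0.44872407 -0.20523869  0.23180063] 113.72482195503247 65.4667 49.69099160521448
shift [-0.0501, 0.2639, -0.0009] turn -0.5234 rows>=8.4
shift [-0.0502, 0.2641, 0.1218] turn -0.5234 rows>=8.4
```

View pics/w41.png

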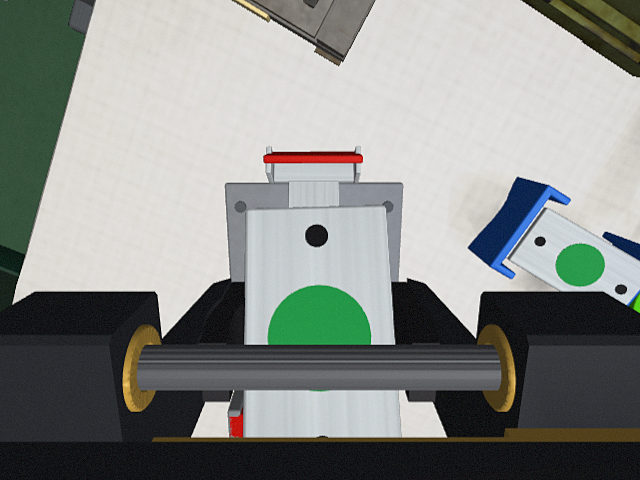

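jog_arm --rows '[[[-0.05,0.264,0],-0.523],[[-0.05,0.264,0],-0.523],[[-0.05,0.264,0],-0.523],[[-0.05,0.264,0],-0.523],[[-0.05,0.264,0],-0.523],[[-0.05,0.264,0],-0.523],[[-0.05,0.264,0],-0.523],[[-0.05,0.264,0],-0.523],[[-0.05,0.264,0.03],-0.523],[[-0.05,0.264,0.07],-0.523],[[-0.05,0.264,0.1],-0.523],[[-0.05,0.264,0.12],-0.523],[[-0.05,0.264,0.12],-0.523],[[-0.05,0.264,0.12],-0.523],[[-0.05,0.264,0.12],-0.523],[[-0.05,0.264,0.12],-0.523]]'

```text
clock: 66.8
tool_pos: [0.6473, -0.1595, 0.1443]
eef_rot: [0.055, 0.998, 0.0, 0.001]
contact_force: [0.6, 0.2, -0.4]
opening: 0.563
```

```bash
python3 -c "
from h import *
s,_=snap('wrist','w42');s=get_state();print(s['tool_pos'],yaw(s),s['clock'],s['opening']*88.1)
go(.645,-.160,.074,173.7)"
```

```text
[ 0.64719121 -0.1596663   0.14438674] 173.6517858159139 66.85 49.44612685025565
shift [0.0031, -0.0008, 0.0938] turn -0.0004 rows>=1.7
```

View pics/w42.png

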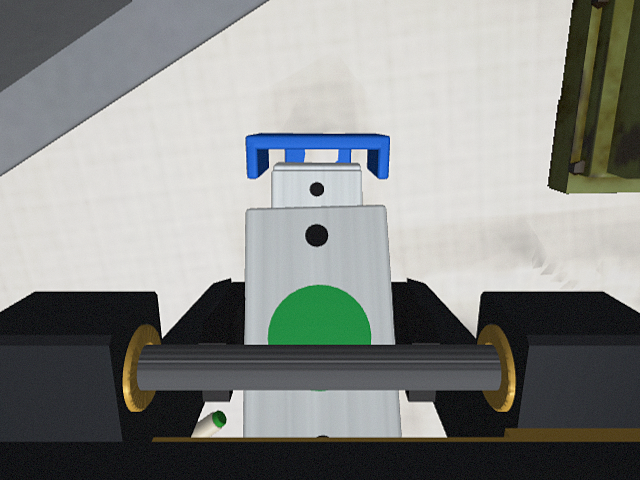

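jog_arm --rows '[[[0.002,-0.001,0.04],0],[[0.002,-0.001,0.07],0],[[0.002,-0.001,0.085],0],[[0.002,-0.001,0.092],0],[[0.002,-0.001,0.093],0],[[0.002,-0.001,0.093],0],[[0.002,-0.001,0.093],0]]'

```text
clock: 67.43
tool_pos: [0.6457, -0.1602, 0.0745]
eef_rot: [0.055, 0.998, 0.0, 0.001]
contact_force: [-0.3, 0.1, -0.9]
opening: 0.563
```

jog_arm --rows '[[[0,0,0],0],[[0,0,0.004],0],[[0,0,0.008],0],[[0,0,0.012],0],[[0,0,0.016],0],[[0,0,0.02],0],[[0,0,0.024],0],[[0,0,0.028],0],[[0,0,0.031],0],[[0,0,0.031],0]]' --newtons 6

```text
clock: 68.27
tool_pos: [0.6459, -0.1606, 0.0509]
eef_rot: [0.056, 0.998, -0.0, 0.001]
contact_force: [0.7, 0.1, 5.6]
opening: 0.565
```

```bash
python3 -c "
from h import *
s,_=snap('wrist','w43');print(s['tool_pos'],yaw(s),s['clock'],s['opening']*88.1,s['contact_force'])"
```

```text
[ 0.64593846 -0.16055538  0.05087525] 173.63318932311864 68.2667 49.77825957371663 [0.69698338 0.07715694 5.64658273]
```

View pics/w43.png

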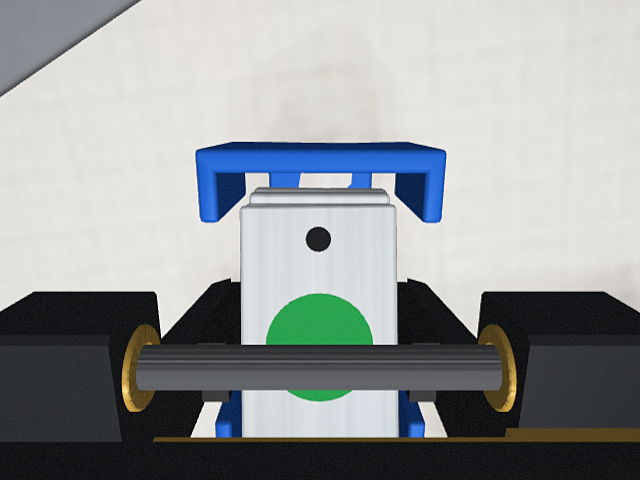

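jog_arm --rows '[[[0,0,0],0],[[0,0,0],0],[[0,0,0],0],[[0,0,0],0],[[0,0,0],0],[[0,0,-0.05],0],[[0,0,-0.1],0],[[0,0,-0.15],0],[[0,0,-0.2],0],[[0,0,-0.25],0],[[0,0,-0.3],0],[[0,0,-0.35],0],[[0,0,-0.4],0],[[0,0,-0.4],0],[[0,0,-0.4],0]]' --gripper 88

```text
clock: 69.57
tool_pos: [0.6455, -0.1599, 0.3522]
eef_rot: [0.055, 0.998, -0.0, 0.002]
contact_force: [0.5, 0.4, -0.6]
opening: 0.997
```

```bash
python3 -c "
from h import *
s,_=snap('wrist','w44');s=get_state();print(s['tool_pos'],yaw(s),s['clock'],s['opening']*88.1,s['contact_force'])
go(.5271,-.3945,.35,113.8);go(.5271,-.3945,.24,113.8)"
```

```text
[ 0.64457901 -0.16043919  0.34994434] 173.66001093782535 69.6167 87.83751699749882 [-0.22955713 -0.20336866 -1.01866353]
shift [0.1212, -0.3275, 0.0001] turn 0.5224 rows>=8.4
shift [0.1213, -0.3274, 0.1467] turn 0.5224 rows>=8.4
```

View pics/w44.png

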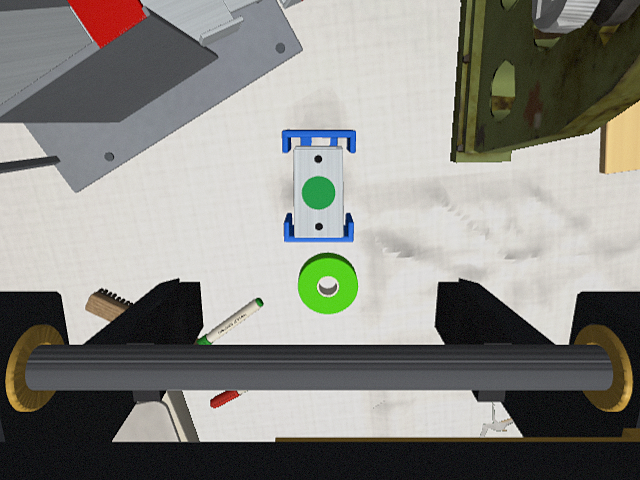

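The fourth plate is flat on the stack, green dot at (318,193). Now I'll shut the cover.

jog_arm --rows '[[[0.121,-0.327,0],0.522],[[0.121,-0.327,0],0.522],[[0.121,-0.327,0],0.522],[[0.121,-0.327,0],0.522],[[0.121,-0.327,0],0.522],[[0.121,-0.327,0],0.522],[[0.121,-0.327,0],0.522],[[0.121,-0.327,0],0.522],[[0.121,-0.327,0],0.522],[[0.121,-0.327,0.03],0.522],[[0.121,-0.327,0.06],0.522],[[0.121,-0.327,0.09],0.522],[[0.121,-0.327,0.09],0.522],[[0.121,-0.327,0.09],0.522],[[0.121,-0.327,0.09],0.522]]' --gripper 60

```text
clock: 70.87
tool_pos: [0.5275, -0.3942, 0.2824]
eef_rot: [0.546, 0.838, 0.0, -0.0]
contact_force: [-0.2, -0.5, 0.8]
opening: 0.682
```

```bash
python3 -c "
from h import *
s,_=snap('wrist','w45');s=get_state();print(s['tool_pos'],yaw(s),s['clock'],s['opening']*88.1,s['contact_force'])
go(.5271,-.3935,.2265,113.8)"
```

```text
[ 0.52792745 -0.39422806  0.28315927] 113.8339923906039 70.9167 59.70110384884144 [-0.57109992  0.11558956  0.22208268]
shift [0.0014, -0.0007, 0.0755] turn 0.0003 rows>=1.4
```

View pics/w45.png

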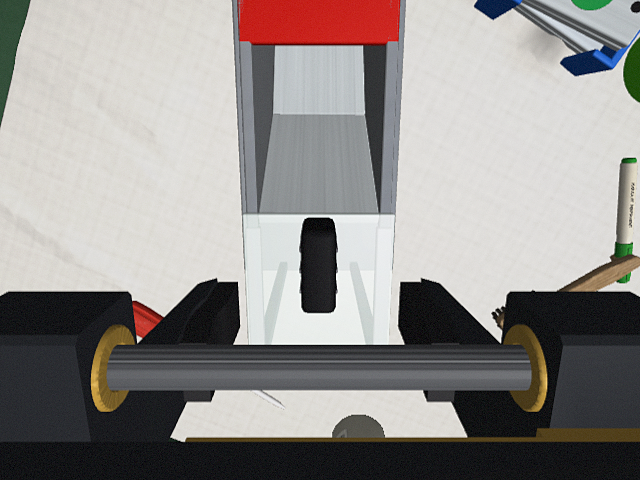

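jog_arm --rows '[[[0.001,0,0.03],0],[[0.001,0,0.055],0],[[0.001,0,0.07],0],[[0.001,0,0.075],0],[[0.001,0,0.075],0],[[0.001,0,0.075],0]]'

```text
clock: 71.42
tool_pos: [0.5277, -0.3936, 0.2271]
eef_rot: [0.546, 0.838, 0.0, 0.001]
contact_force: [0.3, 0.6, 0.8]
opening: 0.681
```

jog_arm --rows '[[[0,0,0],0],[[0,0,0],0],[[0,0,0],0],[[0,0,0],0],[[0,0,0],0],[[0,0,0],0],[[0,0,0],0],[[0,0,0],0]]' --gripper 0 --newtons 15

```text
clock: 72.08
tool_pos: [0.5271, -0.3935, 0.226]
eef_rot: [0.546, 0.838, -0.0, 0.0]
contact_force: [0.1, 0.0, 0.7]
opening: 0.18
```

jog_arm --rows '[[[0.02,0,0],0],[[0.04,0,0],0],[[0.06,0,0],0],[[0.08,0,0],0],[[0.095,0,0],0],[[0.105,0,0],0],[[0.11,0,0],0],[[0.113,0,0],0],[[0.113,0,0],0],[[0.113,0,0],0],[[0.113,0,0],0]]'

```text
clock: 73.0
tool_pos: [0.4946, -0.32, 0.2261]
eef_rot: [0.547, 0.837, -0.001, 0.004]
contact_force: [6.3, -7.6, -6.3]
opening: 0.182
```

```bash
python3 -c "
from h import *
s,_=snap('wrist','w46');s=get_state();print(s['tool_pos'],yaw(s),s['clock'],s['opening']*88.1,s['contact_force'])"
```

```text
[ 0.49463432 -0.32000863  0.22607126] 113.673609954729 73.05 15.77876755875147 [ 6.00615146 -7.58313594 -5.76784865]
```

View pics/w46.png

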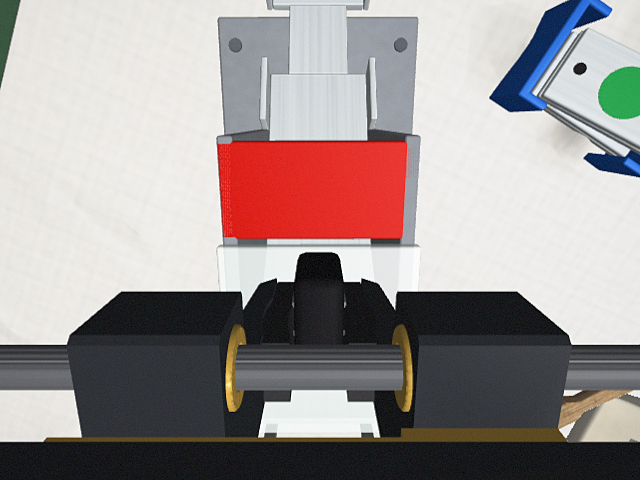

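jog_arm --rows '[[[-0.003,0,0],0],[[-0.004,0,0],0],[[-0.004,0,0],0],[[-0.004,0,0],0]]'

```text
clock: 73.38
tool_pos: [0.4947, -0.3201, 0.2261]
eef_rot: [0.546, 0.838, -0.0, 0.001]
contact_force: [3.9, -4.4, -2.8]
opening: 0.178
```

jog_arm --rows '[[[0,0,0],0],[[0,0,0],0],[[0,0,0],0],[[0,0,0],0],[[0,0,0],0],[[0,0,-0.05],0],[[0,0,-0.1],0],[[0,0,-0.15],0],[[0,0,-0.25],0],[[-0.1,0,-0.27],0],[[-0.1,0,-0.27],0],[[-0.1,0,-0.27],0],[[-0.1,0,-0.27],0],[[-0.1,0,-0.27],0]]' --gripper 60

```text
clock: 74.55
tool_pos: [0.5241, -0.3863, 0.4275]
eef_rot: [0.545, 0.838, 0.0, -0.001]
contact_force: [-0.2, -0.5, -0.7]
opening: 0.686
```

```bash
python3 -c "
from h import *
s,_=snap('wrist','w47');s=get_state();print(s['tool_pos'],yaw(s),s['clock'],s['opening']*88.1,s['contact_force'])
snap('top','top2');snap('scene','scene2')
go(.30,-.55,.42)"
```

```text
[ 0.52383235 -0.3855818   0.42726924] 113.96440087431283 74.6 59.69127170775165 [ 0.7676496   0.45758156 -0.68727254]
shift [-0.079, -0.3617, 0.0104] turn 0.0 rows>=6.7
```

View pics/w47.png

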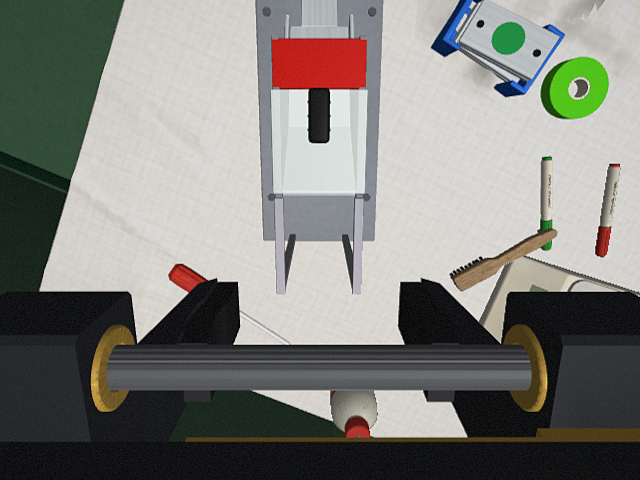

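View pics/scene2.png

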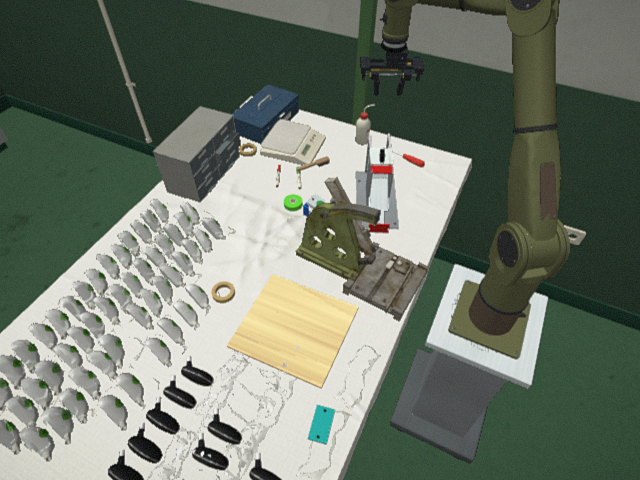

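```bash
python3 -c "
import cv2
a=cv2.imread('pics/w47.png');cv2.imwrite('pics/c6.png',cv2.resize(a[0:130,420:620],None,fx=4,fy=4,interpolation=cv2.INTER_CUBIC))"
```

```text
(no output)
```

View pics/c6.png

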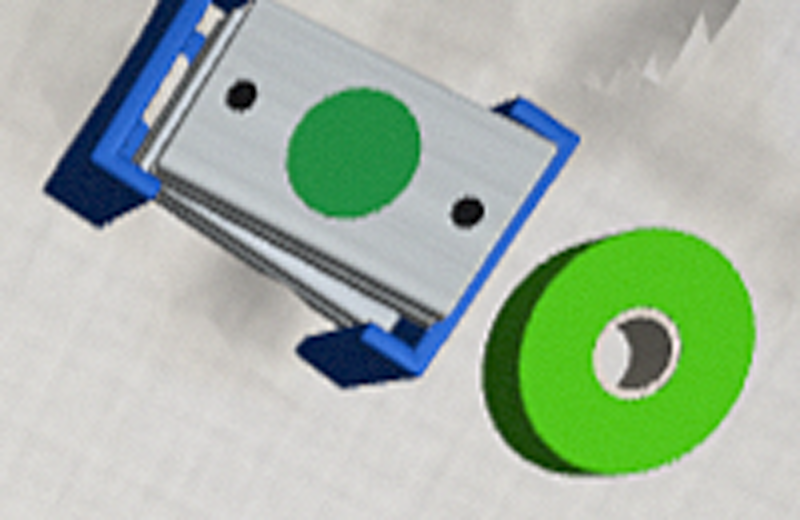

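The crop shows the top plates lean: there is a bright wedge under plate 3, so its far end sits high at the rear wall. I'll take a closer look from the side.

```bash
python3 -c "
from h import *
go(.66,-.33,.30,173.7)"
```

```text
shift [-0.0065, 0.1964, 0.1696] turn -0.5211 rows>=8.3
```

jog_arm --rows '[[[-0.006,0.196,0],-0.521],[[-0.006,0.196,0],-0.521],[[-0.006,0.196,0],-0.521],[[-0.006,0.196,0],-0.521],[[-0.006,0.196,0.05],-0.521],[[-0.006,0.196,0.1],-0.521],[[-0.006,0.196,0.17],-0.521],[[-0.006,0.196,0.17],-0.521],[[-0.006,0.196,0.17],-0.521],[[-0.006,0.196,0.17],-0.521],[[-0.006,0.196,0.17],-0.521]]'

```text
clock: 75.62
tool_pos: [0.6605, -0.3312, 0.301]
eef_rot: [0.056, 0.998, 0.0, -0.0]
contact_force: [-1.1, 0.1, 0.0]
opening: 0.681
```

```bash
python3 -c "
from h import *
s,a=snap('wrist','w48');s=get_state();print(s['tool_pos'],yaw(s),s['clock'])
a=a[:,:,::-1];r_,c_=proj('wrist',[.645,-.16,.03],s);print(r_,c_)
r0=int(max(0,r_-70));c0=int(min(520,c_-70));cv2.imwrite('pics/c7.png',cv2.resize(a[r0:r0+140,c0:c0+150],None,fx=4,fy=4,interpolation=cv2.INTER_CUBIC))"
```

```text
[ 0.66076801 -0.33129629  0.30159536] 173.5123518422896 75.6667
158.66655371559358 499.5522324647909
```

View pics/c7.png

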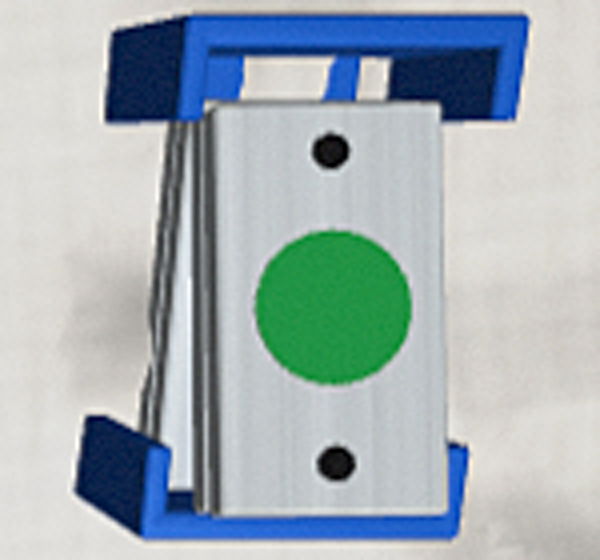

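```bash
python3 -c "
from h import *
s=get_state();r0,c0=88,429
f=lambda u,v,z: ray('wrist',(r0+v/4,c0+u/4),z,s)[:2]
P=np.array([f(u,v,.052) for u,v in((188,14),(530,14),(462,537),(144,537))]);c=P.mean(0);print(P,c)
d=(P[2]+P[3]-P[0]-P[1])/2;print(np.linalg.norm(d),np.degrees(np.arctan2(d[1],d[0])),np.linalg.norm(P[0]-P[1]))
for z in (.052,.057,.06):
  q=f(333,307,z);e=d/np.linalg.norm(d);print('dot',z,q,(q-c)@e,(q-c)@[-e[1],e[0]])
go(c[0]+.004,c[1],.10,173.7);
"
```

```text
[[ 0.58362561 -0.1886973 ]
 [ 0.59176817 -0.11695926]
 [ 0.70449404 -0.12845265]
 [ 0.69628023 -0.20062977]] [ 0.64404201 -0.15868475]
0.11329732156398273 -5.9339668897422815 0.07219866854794427
dot 0.052 [ 0.64876304 -0.15798793] 0.004623693494329149 0.0011811498379574092
dot 0.057 [ 0.64803235 -0.16020434] 0.00412605711187738 -0.0010989237225775311
dot 0.06 [ 0.64759394 -0.16153419] 0.0038274752824063864 -0.002466967858898516
shift [0.0431, 0.2267, 0.2688] turn -0.0016 rows>=6.4
```

jog_arm --rows '[[[0.043,0.226,0],0],[[0.043,0.226,0],0],[[0.043,0.226,0],0],[[0.043,0.226,0],0],[[0.043,0.226,0],0],[[0.043,0.226,0.1],0],[[0.043,0.226,0.2],0],[[0.043,0.226,0.24],0],[[0.043,0.226,0.24],0],[[0.043,0.226,0.24],0],[[0.043,0.226,0.24],0]]' --gripper 80

```text
clock: 76.58
tool_pos: [0.6456, -0.1603, 0.118]
eef_rot: [0.056, 0.998, -0.0, -0.003]
contact_force: [-0.5, -0.6, 0.2]
opening: 0.907
```

```bash
python3 -c "
from h import *
s,a=snap('wrist','w49');s=get_state();print(s['tool_pos'],yaw(s),s['clock'])
go(.648,-.160,.051,173.7)"
```

```text
[ 0.64759958 -0.15980441  0.12108026] 173.51819603178112 76.6333
shift [-0.0006, -0.0002, 0.0934] turn -0.0016 rows>=1.7
```

View pics/w49.png

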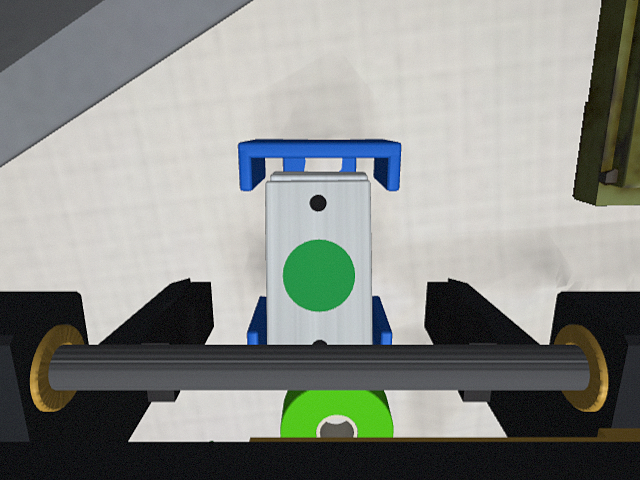

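jog_arm --rows '[[[0,0,0.04],0],[[0,0,0.07],0],[[0,0,0.085],0],[[0,0,0.092],0],[[0,0,0.092],0],[[0,0,0.092],0]]'

```text
clock: 77.13
tool_pos: [0.6491, -0.1598, 0.0541]
eef_rot: [0.057, 0.998, 0.0, 0.002]
contact_force: [1.2, -0.0, 0.1]
opening: 0.912
```

jog_arm --rows '[[[0,0,0],0],[[0,0,0],0],[[0,0,0],0],[[0,0,0],0],[[0,0,0],0],[[0,0,0],0],[[0,0,0],0]]' --gripper 0 --newtons 20

```text
clock: 77.72
tool_pos: [0.6477, -0.1601, 0.0523]
eef_rot: [0.056, 0.998, -0.0, 0.0]
contact_force: [-0.4, -0.6, 2.3]
opening: 0.563
```

jog_arm --rows '[[[0,0,-0.003],0],[[0,0,-0.006],0],[[0,0,-0.008],0],[[0.003,0,-0.008],0],[[0.006,0,-0.008],0],[[0.008,0,-0.008],0],[[0.008,0,-0.008],0],[[0.008,0,-0.008],0]]'

```text
clock: 78.38
tool_pos: [0.6415, -0.1594, 0.0579]
eef_rot: [0.056, 0.998, -0.0, -0.0]
contact_force: [0.3, 0.3, -1.2]
opening: 0.563
```

```bash
python3 -c "
from h import *
s,a=snap('wrist','w50');s=get_state();print(s['tool_pos'],yaw(s),s['clock'],s['opening']*88.1,s['contact_force'])"
```

```text
[ 0.64160878 -0.15935111  0.05794049] 173.53747895039183 78.4333 49.77703396628494 [ 0.240013   -0.6946509  -0.80153835]
```

View pics/w50.png

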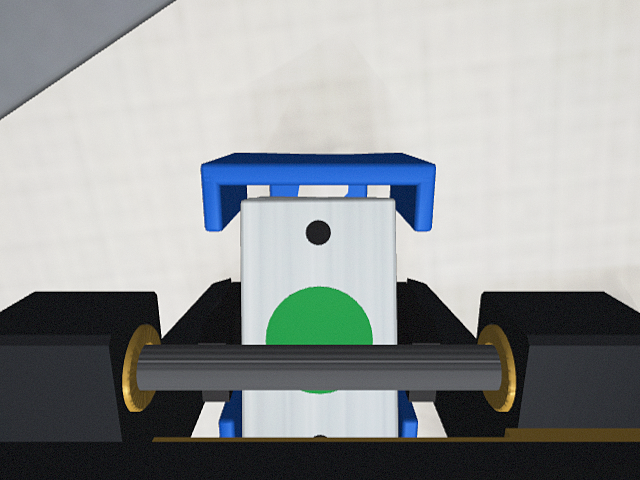

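jog_arm --rows '[[[-0.001,0,0.002],0],[[-0.001,0,0.005],0],[[-0.001,0,0.008],0],[[-0.001,0,0.011],0],[[-0.001,0,0.014],0],[[-0.001,0,0.017],0],[[-0.001,0,0.02],0],[[-0.001,0,0.021],0],[[-0.001,0,0.021],0]]' --newtons 5

```text
clock: 79.18
tool_pos: [0.6427, -0.1595, 0.0423]
eef_rot: [0.056, 0.998, -0.0, 0.0]
contact_force: [0.7, -0.6, 0.8]
opening: 0.569
```

```bash
python3 -c "
from h import *
s,a=snap('wrist','w51');s=get_state();print(s['tool_pos'],yaw(s),s['clock'],s['opening']*88.1,s['contact_force'])"
```

```text
[ 0.64265389 -0.15950019  0.04225863] 173.53562127139406 79.2333 49.98590471611483 [ 0.62129437 -0.35051329 -0.0575505 ]
```

jog_arm --rows '[[[0,0,0],0],[[0,0,0],0],[[0,0,0],0],[[0,0,0],0],[[0,0,0],0],[[0,0,-0.05],0],[[0,0,-0.1],0],[[0,0,-0.15],0],[[0,0,-0.2],0],[[0,-0.1,-0.25],0],[[0,-0.2,-0.34],0],[[0,-0.227,-0.34],0],[[0,-0.227,-0.34],0],[[0,-0.227,-0.34],0],[[0,-0.227,-0.34],0],[[0,-0.227,-0.34],0],[[0,-0.227,-0.34],0]]' --gripper 80

```text
clock: 80.65
tool_pos: [0.6231, -0.3274, 0.2968]
eef_rot: [0.056, 0.998, 0.001, -0.0]
contact_force: [0.3, 0.8, -0.3]
opening: 0.908
```

```bash
python3 -c "
from h import *
s,a=snap('wrist','w52');s=get_state();print(s['tool_pos'],yaw(s),s['clock'])
a=a[:,:,::-1];r_,c_=proj('wrist',[.645,-.16,.03],s);print(r_,c_)
r0=int(max(0,r_-70));c0=int(min(490,c_-70));print(r0,c0);cv2.imwrite('pics/c8.png',cv2.resize(a[r0:r0+140,c0:c0+150],None,fx=4,fy=4,interpolation=cv2.INTER_CUBIC))"
```

```text
[ 0.62316786 -0.32660622  0.29652283] 173.70438147196796 80.7
201.03793160834414 496.3650602583009
131 426
```

View pics/c8.png

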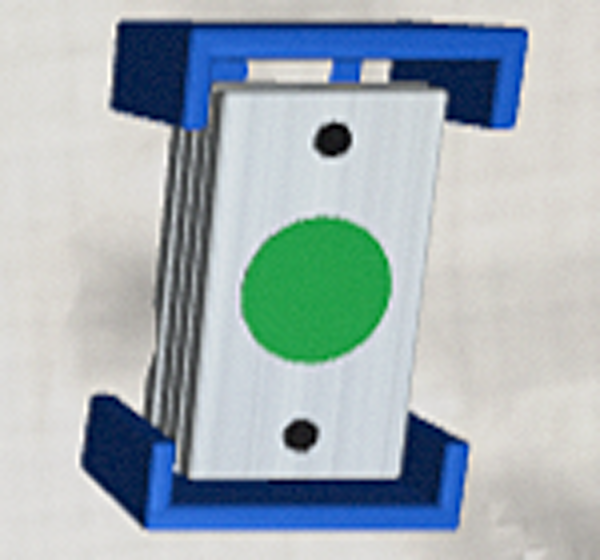

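The stack is now flat: four parallel layers, well inside the walls. I'll check the cover, the rolls and the whole scene.

```bash
python3 -c "
from h import *
snap('top','top3')
for t in('dot_roll','tape_roll'):
  for x in mark_of(t,'top')[:2]: print(t,x['p'],x['pixel'])
a=cv2.imread('pics/top3.png');cv2.imwrite('pics/c9.png',cv2.resize(a[140:320,200:560],None,fx=2.2,fy=2.2,interpolation=cv2.INTER_CUBIC))
go(.47,-.38,.42,113.8)"
```

```text
dot_roll 0.92 [168.5, 409.3]
tape_roll 0.86 [166.1, 257.4]
shift [0.1957, -0.0929, -0.1644] turn 0.5228 rows>=8.4
```

View pics/c9.png

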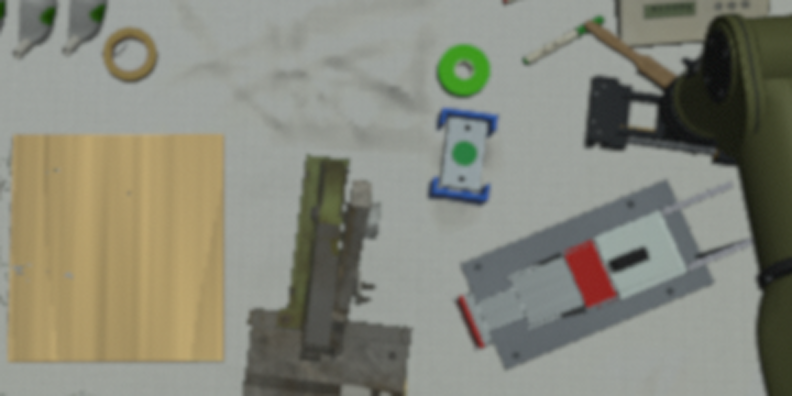

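```bash
python3 -c "
from h import *
s=get_state();print(s['clock'],s['contact_force']);print(workorder.finish_job())"
```

```text
80.85 [-0.49957508 -0.10129765  0.14630463]
the job is handed in; nothing more can be done
None
```

I handed the job in at 80.9 s. All four plates went through the chute and are stacked flat in the blue cradle, green dot up. The cover is slid shut again.

- **Cover:** I pulled it 79.2 mm to the end stop first, with about 11 N against the stop. Afterwards I pushed it back 80.3 mm until it met about 10 N. The last top view shows it shut.
- **Plates:** Each plate was dropped across the ledge edge, came out green dot up, and was picked off the slide and set in the cradle. I saw no plate knocked aside during the run.
- **One check failed and was mended:** After I shut the cover, a side view showed plates 3 and 4 leaning, with their far ends up on the cradle's rear wall. I gripped both together, moved them about 6 mm towards the robot and set them down. The next close-up showed four parallel layers inside the walls. This was done after the cover was already shut, and I did not reopen it.
- **One slip:** While letting go of the opened cover, I sent one row that pushed towards its end stop for 1/12 s. The force was not read at that moment. The next reading was near zero, and the cover was still open.
- **Last checks:** The board is empty, both rolls look where they were (the roll finder's marks moved no more than 4 pixels), and I did not touch the turquoise plate. The arm was clear of everything at hand-in.

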